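# Count to the third slot and stow the battery pack

## Task

The brown battery pack standing loose on the bench in front of the grey divider rack belongs in the rack's third slot, counted from the end with the red cap, full slots included. Count it off first by running a fingertip along the rack's top rail from the red end, touching it over the first, the second and then the third slot and going no further; then push the pack along the bench into that third slot until it is fully home against the back bar, straight and upright, never lifting it. Leave the things already in the rack and around it where they are.

Things in the scene. Friction and masses are not known exactly. Their poses are not given: they have to be found in the camera images.
- rack: grey steel rack screwed to the bench: seven plates 4 thick, 78 high make six slots, 54 apart, 50 clear, open below (packs slide on the bench) and at the robot's side. Origin on the bench at its centre; x runs into the slots, y along the row. Plate fronts at x = -47 (rounded), slot centres y = 135, 81, 27, -27, -81, -135, face of the back bars (stop) x = +37, bar centres 22 and 62 high
- rail_a: stretch of the rack's flat aluminium top rail over the first slot counted from the rack's +y end; 24 wide (rack x = -12 to 12), 54 long along y, 10 thick; origin at the centre of its top face, 88 above the bench. The six stretches follow one another flush and smooth.
- rail_b: stretch of the rack's flat aluminium top rail over the second slot counted from the rack's +y end; 24 wide (rack x = -12 to 12), 54 long along y, 10 thick; origin at the centre of its top face, 88 above the bench. The six stretches follow one another flush and smooth.
- rail_c: stretch of the rack's flat aluminium top rail over the third slot counted from the rack's +y end; 24 wide (rack x = -12 to 12), 54 long along y, 10 thick; origin at the centre of its top face, 88 above the bench. The six stretches follow one another flush and smooth.
- rail_d: stretch of the rack's flat aluminium top rail over the fourth slot counted from the rack's +y end; 24 wide (rack x = -12 to 12), 54 long along y, 10 thick; origin at the centre of its top face, 88 above the bench. The six stretches follow one another flush and smooth.
- rail_e: stretch of the rack's flat aluminium top rail over the fifth slot counted from the rack's +y end; 24 wide (rack x = -12 to 12), 54 long along y, 10 thick; origin at the centre of its top face, 88 above the bench. The six stretches follow one another flush and smooth.
- rail_f: stretch of the rack's flat aluminium top rail over the sixth slot counted from the rack's +y end; 24 wide (rack x = -12 to 12), 54 long along y, 10 thick; origin at the centre of its top face, 88 above the bench. The six stretches follow one another flush and smooth.
- red_cap: red plastic cap, 36 x 20 x 30, on one end of the rack's rail; the slots are counted from it. It is at the rack's +y end in some starts, at its -y end in others. Origin on the bench below its middle, 172 from the rack's origin along y; its top is 91 above the bench, 3 above the rail.
- black_cap: the same cap in black on the rail's other end
- pack: the loose brown battery pack, a block 96 long (x), 38 wide (y), 66 high, about 0.2 to 0.4 kg, pale blank label on top; stands before the rack, brass contacts (+x) towards it, within 0.12 rad of parallel to the slots. Origin at the centre of its underside. Home in a slot its front end touches the back bar, its origin at rack x = -11, and its near end stands 12 proud of the plates.
- stowed_pack: another brown battery pack of the same size already home in a slot of the rack (the first or fifth slot from the +y end); stays there. Origin at the centre of its underside.
- stowed_light: olive signal-light case, 96 x 38 x 62, already home in the other one of those two slots; stays there. Origin at the centre of its underside.
- compass: olive round compass, 58 across, 19 high, on the bench off the rack's +y end. Origin at the centre of its underside.
- flashlight: black and red flashlight lying along the bench, 145 long, 42 high, off the rack's -y end. Origin under its middle.
- first_aid: orange first-aid case lying flat, 120 x 160 x 50. Origin at the centre of its underside.
- ration_tin: olive tin with a yellow label, 104 x 144 x 45, lying on the robot's +y side, nearer to it than the rack. Origin at the centre of its underside.
- drink_can: plain metal can, 66 across, 115 high, off the rack's -y end, beyond the flashlight. Origin at the centre of its underside.
Not all that is in view belongs to the job. What is shaped like the pack but orange is not meant.

How it is judged:
On the way, in this order (a step that is already met when the one before it is completed fails the run):
1. a fingertip touches the rail over the first slot from the red cap (((y of red_cap in the frame of rack above 0 m and contact force between the fingers and rail_a above 0.3 N) or (y of red_cap in the frame of rack below 0 m and contact force between the fingers and rail_f above 0.3 N))), for 0.04 s.
2. a fingertip touches the rail over the second slot from the red cap (((y of red_cap in the frame of rack above 0 m and contact force between the fingers and rail_b above 0.3 N) or (y of red_cap in the frame of rack below 0 m and contact force between the fingers and rail_e above 0.3 N))), for 0.04 s.
3. a fingertip touches the rail over the third slot from the red cap (((y of red_cap in the frame of rack above 0 m and contact force between the fingers and rail_c above 0.3 N) or (y of red_cap in the frame of rack below 0 m and contact force between the fingers and rail_d above 0.3 N))), for 0.04 s.
4. the pack is home in the third slot (x of pack in the frame of rack above -0.017 m and height (world z) of pack below 0.005 m and angle between pack's own z axis and vertical below 0.1 rad and angle between the x axis of pack and the x axis of rack, either way round below 0.25 rad and ((y of red_cap in the frame of rack above 0 m and y of pack in the frame of rack between 0.015 and 0.039 m) or (y of red_cap in the frame of rack below 0 m and y of pack in the frame of rack between -0.039 and -0.015 m))), for 0.2 s.
At the end, for the whole second after the job is handed in: The loose pack stands upright on the bench in the third slot from the red cap, its origin within 12 mm of the slot's centre line, within 0.25 rad of straight and its front end within 6 mm of the back bar, at rest; every other thing is within 20 mm of where it began (all of step 4 and linear speed of pack below 0.01 m/s and distance of each of stowed_pack, stowed_light, compass, flashlight, first_aid, ration_tin, drink_can from where it was at the start of the episode below 0.02 m); the robot touches nothing.
It fails at once if the pack is lifted or tipped over (height (world z) of pack above 0.012 m or angle between pack's own z axis and vertical above 0.35 rad).
It fails at once if the finger touches the rail beyond the third slot ((y of red_cap in the frame of rack above 0 m and (contact force between the fingers and rail_d above 0.3 N or contact force between the fingers and rail_e above 0.3 N or contact force between the fingers and rail_f above 0.3 N)) or (y of red_cap in the frame of rack below 0 m and (contact force between the fingers and rail_a above 0.3 N or contact force between the fingers and rail_b above 0.3 N or contact force between the fingers and rail_c above 0.3 N))).
It fails at once if another thing is moved by more than 20 mm (distance of any of stowed_pack, stowed_light, compass, flashlight, first_aid, ration_tin, drink_can from where it was at the start of the episode above 0.02 m).
It also fails if it takes over 67 s, if anything falls off the work surface, if the arm or the gripper's body presses on something with over 40 N, if the wrist force passes 120 N, or if a joint passes its speed limit or range.

## Robot

A 6-joint arm with a two-finger parallel gripper is mounted at the origin on the work surface. World frame = base frame: x ahead of the robot, y to its left, z up, the work surface at z = 0. Lengths are in m, angles in rad, forces in N, time in s.
With the tool pointing down it reaches from about 0.3 to 0.775 m from the base axis. Payload 14.6 kg.
Tool frame: the origin (TCP) lies on the centre line of the jaws, within the pads' length; the fingertips stand 19 mm ahead of it and the grasp point (between the pads) is the TCP (ctrl.tip_reach is the distance from the TCP to the fingertips, in m); x points along the fingers, y is the direction in which the jaws open and shut, and the axes are right-handed (so a half turn about x gives the same grasp; the last joint's range is limited). The gripper opens to 94 mm and grips with 3 to 60 N. Pads are 16 mm wide; open, the fingers measure 119 mm over their backs; the gripper's body (75 mm by 177 mm) begins 78 mm behind the grasp point.
Start: joints at [1.171, 0.3, 1.521, -0, 1.321, -0.067], TCP at [0.18, 0.52, 0.198] pointing down, gripper open.
Joint ranges: [-3.03, 3.03], [-0.79, 2.21], [0.23, 2.52], [-1.04, 4.18], [0, 3.07], [-2.55, 2.55]. Speed limits (rad/s): [2.22, 2.22, 2.57, 3.14, 3.14, 3.14].

## Interface

Orientations are given as [roll, pitch, yaw] about the fixed x, y, z axes, in that order (R = Rz(yaw) Ry(pitch) Rx(roll)).
In Python, from station import ctrl, optics, models gives the robot as it stands. The module is installed in compiled form; this text tells all that it offers.
- The arm moves only by the tool arm_command, never from a script. Its argument "deltas" is a list of rows, each an object with "translation": the shift along the tool's x, y, z in units of 25 mm (1.0 is 25 mm), a list of three; "turn": the turn, a rotation vector about the tool's x, y, z in units of 5 degrees (1.0 is 5 degrees), a list of three. In form: [{"translation": [x, y, z], "turn": [rx, ry, rz]}, ...]. A call has 1 to 12 rows; each row is the pose to reach, as a shift and turn from the pose commanded when the call began, along the tool's axes at that moment; what a row does not reach only later rows make up. A row lasts 1/12 s, in which the tool goes at most 41.7 mm and 7.16 degrees, less where a joint would pass 70% of its speed; a pose out of reach is approached as far as the arm can. A call with a gripper value outside its range is refused whole. "gripper" is the finger opening in mm, from 0 to 94, set as the call begins (left out, the last holds). The fingers move at their own pace and stop on an object; "force" is the grip in N (left out, the last holds). Time passes only in rows, so rows that repeat a pose let the fingers close. It gives the time, the measured TCP pose, the force and the opening at its end, in the units of the state.
- ctrl.get_obs(): the state, without advancing time (a new reading comes with each control period).
- optics.camera(name): name is "side" or "top" or "wrist"; returns the picture (400x640x3 uint8, red, green, blue); there is no depth.
- optics.get_calibration(name): a dict with "K" (3x3 intrinsics, pixels), "origin" and "orientation" of the camera in the world. Camera axes: x right, y down, z forward; pixel columns grow to the right and rows downward; lengths in m; the calibration is good to about 2 mm. A picture is of the moment at which its call begins: read the wrist's pose just before it. get_calibration takes no time and is no camera call; for the wrist camera it gives the pose at the moment of the call.
- ctrl.hand_in(): hands the job in, once; it reports no verdict.
Trained networks look in the newest picture that a camera, given by its name, has taken for a name from the list of things; names that differ only in an ending like _2 or _b are one class to them, and where a whole thing is asked for, a point or a joint stands for the part that bears it (a point fixed in the world has none). Each returns a list of dicts, best first, with "score" (0 to 1); they miss things now and then, are a little off and sometimes report something else, mostly with a low value. They report only what shows in the picture. A call takes as long as a camera call. They do not tell look-alikes from the thing itself.
- models.look_for(target, camera): "box" ([left, top, right, bottom] in pixels, round what is visible of it).
- models.cut_out(target, camera): "pixels" (400x640 bool, what is visible of it) and "box" ([left, top, right, bottom] in pixels, round what is visible of it).
- models.mark_of(target, camera): "at" ([column, row] in pixels: a listed point, or the origin of a listed thing).
The state is a dict: "time_s": time; "qpos": joint angles; "joint_vel": joint speeds; "tau": joint torques, N m; "ee_pos": TCP position; "eef_rot": TCP orientation; "force": force on the tool from outside, world axes, zero at the start; "moment": the same for the moment, N m; "grip_width": finger opening in m.
Only numpy, scipy, OpenCV 4.12 (cv2) and the standard library are available. Lean on these libraries where they do the work, as an engineer would, in place of code of your own. Each camera call takes 0.05 s, during which the arm holds its last target.

## Working session

There is one attempt and no reset: what is moved stays moved. The work goes in short steps, Python scripts to look and compute and a tool call to move; the robot and the scene stay as the last step left them, time stands still between calls to the robot, and variables do not carry over. Pictures are saved under pics/ and viewed, and the job is handed in when it is done.

Besides the shell and the picture viewer there is one more tool, called in YAML: its name, and indented under it one key for each argument. arm_command: Moves the arm, as the interface text tells. Its arguments: {"type":"object","properties":{"deltas":{"type":"array"},"gripper":{"type":"number"},"force":{"type":"number"}},"required":["deltas"]}

```bash
mkdir -p pics; ls; python3 - <<'E'
from station import ctrl, optics, models
import cv2
o=ctrl.get_obs()
for k,v in o.items(): print(k,v)
for c in ("side","top","wrist"):
    im=optics.camera(c); cv2.imwrite(f"pics/{c}0.png",im[:,:,::-1])
    k=optics.get_calibration(c); print(c,k)
E
```

```text
pics
time_s 0.0
qpos [ 1.17142329e+00  3.00477564e-01  1.52159086e+00  1.53502413e-05
  1.32069081e+00 -6.65951141e-02]
joint_vel [-0.00090522 -0.00043004 -0.00053986  0.00079212  0.00058295  0.00030678]
tau [ 2.53852464e-03 -5.31813526e+01 -3.52729154e+01  7.09502120e-02
  2.46710074e-02 -9.68912400e-05]
ee_pos [0.17955808 0.51957484 0.19717865]
eef_rot [-1.65013587  1.56962965 -1.98291761]
force [ 1.24314681 -0.61527952  0.19861841]
moment [ 0.01792017  0.01036097 -0.00591365]
grip_width 0.0938259938602696
side {'K': array([[376.00171006,   0.        , 312.29419929],
       [  0.        , 376.00171006, 196.83305379],
       [  0.        ,   0.        ,   1.        ]]), 'origin': array([-0.00351322, -0.48781666,  0.77659859]), 'orientation': array([-2.32890721e+00, -1.08456918e-03, -7.82100607e-01])}
top {'K': array([[507.63842844,   0.        , 321.33678503],
       [  0.        , 507.63842844, 195.5864601 ],
       [  0.        ,   0.        ,   1.        ]]), 'origin': array([0.27738506, 0.01468928, 1.38003406]), 'orientation': array([-2.97821803e+00,  1.83716249e-03, -1.54574370e+00])}
wrist {'K': array([[328.39845627,   0.        , 313.146436  ],
       [  0.        , 328.39845627, 202.75758537],
       [  0.        ,   0.        ,   1.        ]]), 'origin': array([0.11282347, 0.54284241, 0.38393646]), 'orientation': array([2.89490829e+00, 7.11592291e-05, 1.23724574e+00])}
```

View pics/top0.png

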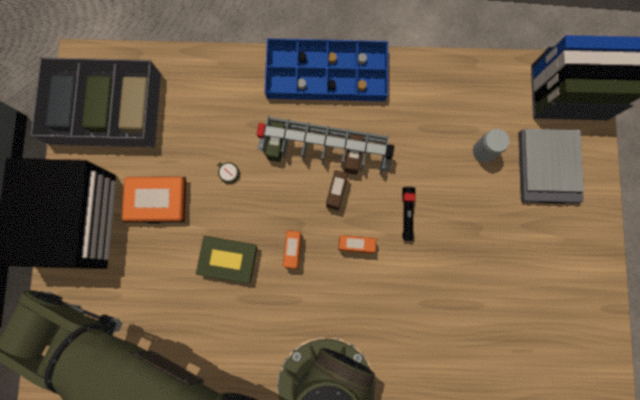

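View pics/side0.png

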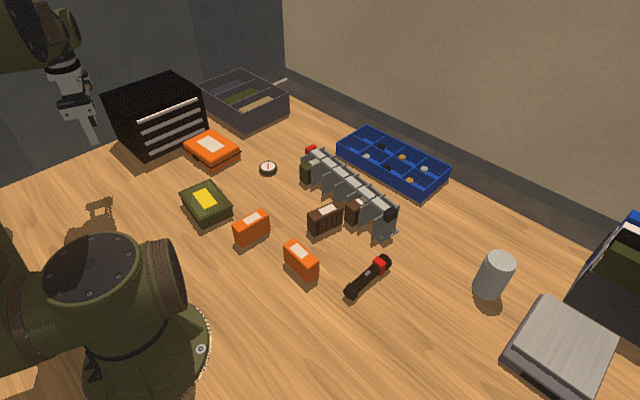

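View pics/wrist0.png

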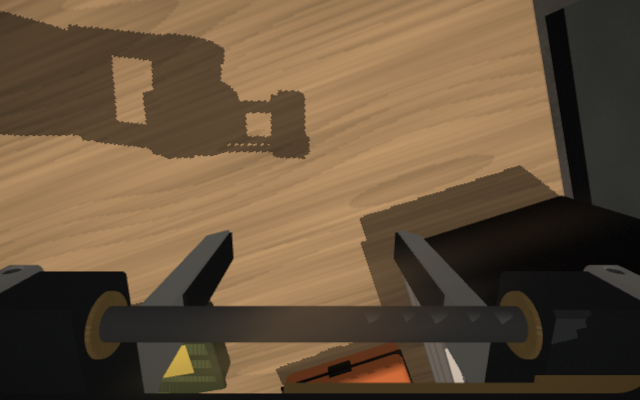

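```bash
cat > h.py <<'E'
import numpy as np, cv2
from scipy.spatial.transform import Rotation as R
from scipy.optimize import least_squares
def cam(k): return np.array(k['K']),np.array(k['origin']),R.from_euler('xyz',k['orientation']).as_matrix()
def proj(k,P):
    K,o,M=cam(k); q=(np.atleast_2d(P)-o)@M; q=q@K.T; return q[:,:2]/q[:,2:]
def unproj(k,uv,z):
    K,o,M=cam(k); uv=np.atleast_2d(uv); d=np.c_[uv,np.ones(len(uv))]@np.linalg.inv(K).T@M.T
    return o+d*((z-o[2])/d[:,2])[:,None]
def w(pose,P):
    x,y,a=pose; P=np.atleast_2d(np.array(P,float)); c,s=np.cos(a),np.sin(a)
    return np.c_[x+c*P[:,0]-s*P[:,1],y+s*P[:,0]+c*P[:,1],P[:,2]]
def inv(pose,P):
    x,y,a=pose; P=np.atleast_2d(P); c,s=np.cos(a),np.sin(a); d=P[:,:2]-[x,y]
    return np.c_[c*d[:,0]+s*d[:,1],-s*d[:,0]+c*d[:,1]]
E
python3 - <<'E'
from station import ctrl, optics, models
from h import *
for c in ("top","side"):
    im=optics.camera(c); k=optics.get_calibration(c)
    for t in ("rack","red_cap","black_cap","pack","stowed_pack","stowed_light","rail_a","rail_c","compass","ration_tin","flashlight"):
        r=models.mark_of(t,c)
        b=models.look_for(t,c)
        for x in r[:4]: print(c,t,round(x['score'],2),np.round(x['at'],1),np.round(unproj(k,x['at'],{'rail':.088}.get(t[:4],0)),3)[0][:2])
        for x in b[:4]: print('    box',round(x['score'],2),np.round(x['box'],1))
im=optics.camera("top")
cr=cv2.resize(im[110:220,240:410],None,fx=4.7,fy=4.7,interpolation=cv2.INTER_CUBIC); cv2.imwrite("pics/crop_top.png",cr[:,:,::-1])
im=optics.camera("side")
cr=cv2.resize(im[130:260,280:420],None,fx=4.5,fy=4.5,interpolation=cv2.INTER_CUBIC); cv2.imwrite("pics/crop_side.png",cr[:,:,::-1])
E
```

```text
top rack 0.7 [323.6 147.9] [0.64 0.02]
    box 0.91 [256.7 115.7 391.6 171.1]
    box 0.51 [345.4 134.7 363.6 178.1]
top red_cap 0.61 [261.  138.9] [0.662 0.196]
    box 0.73 [122.3 175.9 187.9 225.3]
top black_cap 0.67 [385.3 158.4] [ 0.614 -0.153]
    box 0.49 [384.2 143.6 391.6 159.3]
top pack 0.94 [335.7 190.5] [ 0.52  -0.016]
top pack 0.91 [354.  244.6] [ 0.372 -0.069]
    box 0.98 [323.4 172.3 348.5 210.4]
    box 0.93 [282.1 229.3 304.2 269.2]
    box 0.78 [334.7 235.3 380.3 255.2]
    box 0.39 [284.7 127.4 305.5 143.5]
top stowed_pack 0.74 [355.5 155.8] [ 0.62 -0.07]
top stowed_pack 0.59 [335.  140.5] [ 0.662 -0.011]
top stowed_pack 0.56 [233.1 172.2] [0.564 0.27 ]
    box 0.82 [343.3 133.3 362.9 175.2]
top stowed_light 0.55 [275.5 143.5] [0.649 0.155]
    box 0.91 [264.7 119.8 285.7 164.3]
    box 0.28 [347.3 138.7 364.5 152.7]
    box 0.16 [217.4 161.  240.4 184. ]
top rail_a 0.68 [315.  137.7] [0.644 0.043]
top rail_a 0.58 [334.1 137.4] [ 0.646 -0.007]
top rail_a 0.57 [295. 132.] [0.658 0.096]
top rail_a 0.51 [374.6 144.7] [ 0.629 -0.114]
    box 0.7 [286.5 130.7 306.2 143
[... 1811 characters left out ...]
]
side rail_c 0.5 [327.6 162.9] [0.644 0.099]
side rail_c 0.48 [344.3 171.7] [0.649 0.037]
side rail_c 0.45 [319.9 152.7] [0.664 0.15 ]
    box 0.74 [371.9 198.5 386.9 210.4]
    box 0.71 [341.9 251.6 393.1 300.9]
    box 0.67 [332.4 166.8 345.1 180. ]
    box 0.66 [313.4 151.2 323.9 158.8]
side compass 0.63 [319.5 154.9] [0.739 0.224]
side compass 0.62 [265.  173.1] [0.545 0.279]
    box 0.55 [258.1 163.2 275.5 178. ]
side ration_tin 0.86 [207.  209.2] [0.321 0.272]
side ration_tin 0.53 [328.9 163.3] [0.728 0.169]
side ration_tin 0.18 [321.  226.4] [ 0.508 -0.008]
    box 0.68 [178.  180.4 232.3 231.1]
side flashlight 0.64 [368.9 283.2] [ 0.458 -0.218]
    box 0.58 [345.8 251.4 391.8 299.7]
```

View pics/crop_top.png

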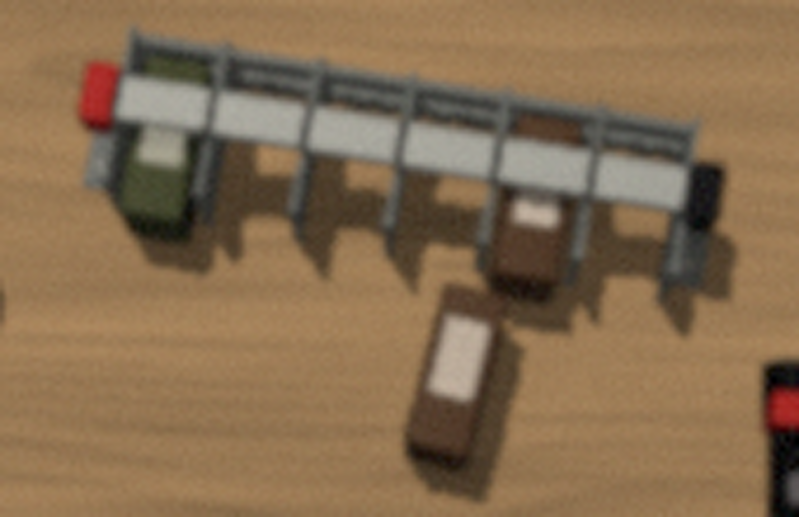

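View pics/crop_side.png

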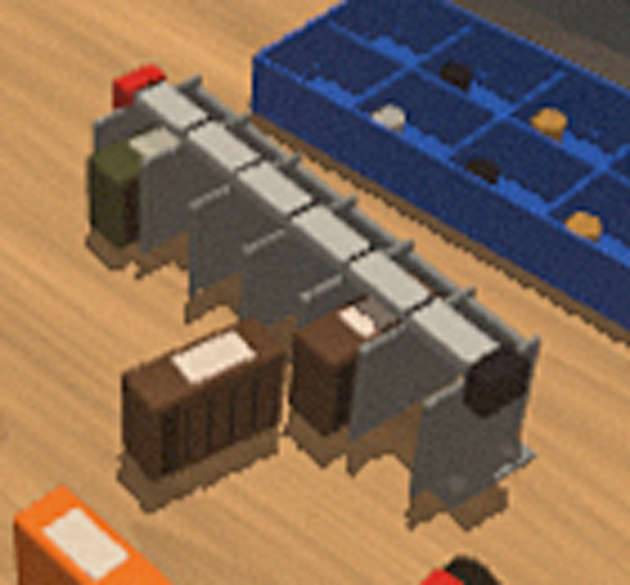

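```bash
python3 - <<'E'
from station import ctrl, optics
from h import *
k=optics.get_calibration("top"); ks=optics.get_calibration("side")
f=lambda c:(np.array(c,float)+.5)/4.7-.5+[240,110]
obs=[((12,162),(122,76)),((-12,162),(117,118)),((12,-162),(690,165)),((-12,-162),(686,208)),((0,108),(212,108)),((0,54),(309,124)),((0,0),(404,139)),((0,-54),(500,154)),((0,-108),(592,168))]
P=np.array([[a[0]/1e3,a[1]/1e3,.088] for a,_ in obs]); U=f([b for _,b in obs])
s=least_squares(lambda p:(proj(k,w(p,P))-U).ravel(),[.64,.02,-.1]); print("rack",s.x,np.round(s.fun.reshape(-1,2),1).tolist())
po=[((48,19),(443,286)),((48,-19),(502,298)),((-48,19),(410,430)),((-48,-19),(468,445))]
P=np.array([[a[0]/1e3,a[1]/1e3,.066] for a,_ in po]); U=f([b for _,b in po])
q=least_squares(lambda p:(proj(k,w(p,P))-U).ravel(),[.52,-.016,-.1]); print("pack",q.x,np.round(q.fun.reshape(-1,2),1).tolist())
print("pack in rack",inv(s.x,w(q.x,[[0,0,0],[.048,0,0]])))
rack=s.x; pack=q.x
im=cv2.imread("pics/side0.png")
S=4.5
big=cv2.resize(im[130:260,280:420],None,fx=S,fy=S,interpolation=cv2.INTER_CUBIC)
def draw(pose,pts,col):
    u=proj(ks,w(pose,pts)); u=((u-[280,130]+.5)*S-.5).astype(int)
    cv2.polylines(big,[u],True,col,1)
for i in range(6):
    y=.162-.054*i; draw(rack,[[.012,y,.088],[-.012,y,.088],[-.012,y-.054,.088],[.012,y-.054,.088]],(0,255,0))
    draw(rack,[[-.047,y,0],[-.047,y,.078]],(255,0,0))
for z in (0,.066): draw(pack,[[.048,.019,z],[-.048,.019,z],[-.048,-.019,z],[.048,-.019,z]],(0,255,255))
cv2.imwrite("pics/ov_side.png",big)
print(ctrl.get_obs()['time_s'])
E
```

```text
rack [ 0.64016138  0.01560125 -0.13644393] [[-0.1, -0.3], [-0.6, -0.5], [0.7, -0.1], [0.2, -0.5], [0.2, 0.4], [-0.3, 0.2], [-0.2, 0.2], [-0.3, 0.2], [0.5, 0.4]]
pack [ 0.51751408 -0.01703078 -0.20260959] [[-0.3, -2.3], [1.2, -1.7], [-1.4, 2.0], [0.4, 2.0]]
pack in rack [[-0.11706877 -0.04901136]
 [-0.06917381 -0.05218499]]
2.55
```

View pics/ov_side.png

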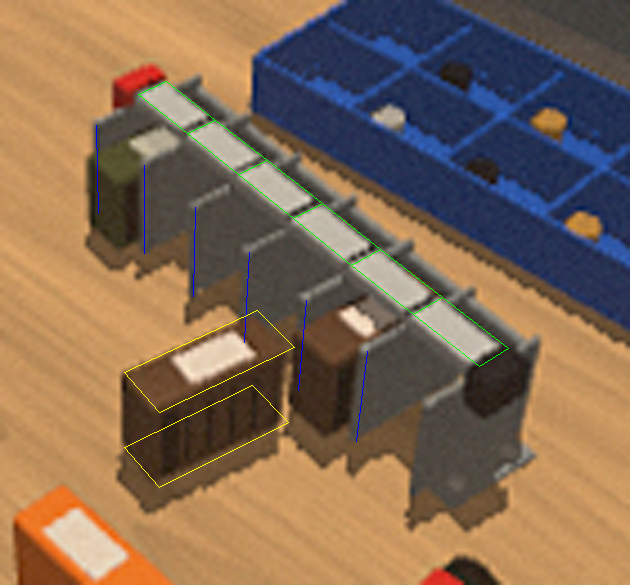

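```bash
cat >> h.py <<'E'
RACK=np.array([0.64016,0.01560,-0.13644])
def state():
    from station import ctrl
    o=ctrl.get_obs(); return o,np.array(o['ee_pos']),R.from_euler('xyz',o['eef_rot'])
def move_to(p0,r0,p,r):
    t=r0.inv().apply(np.array(p)-p0)/.025; v=(r0.inv()*r).as_rotvec(degrees=True)/5
    return np.round(t,2),np.round(v,2)
def down(a):  # tool x down, tool y at world heading a
    x=np.array([0,0,-1.]); y=np.array([np.cos(a),np.sin(a),0]); return R.from_matrix(np.c_[x,y,np.cross(x,y)])
E
python3 - <<'E'
from h import *
from station import optics
o,p,r=state(); M=r.as_matrix(); print(M.round(3)); a=np.arctan2(M[1,1],M[0,1]); print("tool y heading",np.degrees(a))
k=optics.get_calibration("wrist"); K,c,C=cam(k); print("cam in tool", (r.inv().apply(c-p)).round(3),"\n",(M.T@C).round(3))
for n,h in (("y=-racky",RACK[2]-np.pi/2),("y=rackx",RACK[2]),("y=-rackx",RACK[2]+np.pi)):
    t,v=move_to(p,r,w(RACK,[[0,.135,.088+.019+.08]])[0],down(h)); print(n,t,v)
E
```

```text
[[-0.     0.327  0.945]
 [ 0.     0.945 -0.327]
 [-1.     0.    -0.   ]]
tool y heading 70.93078838772982
cam in tool [-0.187 -0.    -0.071] 
 [[-0.001 -0.244  0.97 ]
 [ 1.    -0.001  0.001]
 [ 0.001  0.97   0.244]]
y=-racky [ 0.43 -7.75 22.94] [33.75 -0.    0.  ]
y=rackx [ 0.43 -7.75 22.94] [15.75 -0.   -0.  ]
y=-rackx [ 0.43 -7.75 22.94] [-20.25   0.    -0.  ]
```

```bash
python3 - <<'E'
from h import *
o,p,r=state()
print(move_to(p,r,w(RACK,[[0,.10,.088+.019+.09]])[0],down(RACK[2]+np.pi/2)))
E
```

```text
(array([ 0.03, -9.12, 23.22]), array([-2.25, -0.  , -0.  ]))
```

arm_command:
  deltas:
    - {"translation": [0, -0.8, 1.9], "turn": [-0.2, 0, 0]}
    - {"translation": [0, -1.4, 3.5], "turn": [-0.4, 0, 0]}
    - {"translation": [0, -2.0, 5.0], "turn": [-0.6, 0, 0]}
    - {"translation": [0, -2.6, 6.5], "turn": [-0.8, 0, 0]}
    - {"translation": [0, -3.2, 8.0], "turn": [-1, 0, 0]}
    - {"translation": [0, -3.8, 9.5], "turn": [-1.2, 0, 0]}
    - {"translation": [0, -4.4, 11.0], "turn": [-1.4, 0, 0]}
    - {"translation": [0, -5.0, 12.5], "turn": [-1.6, 0, 0]}
    - {"translation": [0, -5.6, 14.0], "turn": [-1.8, 0, 0]}
    - {"translation": [0, -6.2, 15.5], "turn": [-2, 0, 0]}
    - {"translation": [0, -6.8, 17.0], "turn": [-2.2, 0, 0]}
    - {"translation": [0, -7.4, 18.5], "turn": [-2.25, 0, 0]}
  gripper: 0

```text
time_s: 3.55
ee_pos: [0.5577, 0.1921, 0.1978]
eef_rot: [0.449, 1.571, 0.314]
force: [1.0, 1.2, 1.0]
grip_width: 0.0171
```

```bash
python3 - <<'E'
from h import *
o,p,r=state(); print(o['time_s'],p,o['grip_width'])
print(move_to(p,r,w(RACK,[[0,.135,.088+.019+.09]])[0],down(RACK[2]+np.pi/2)))
E
```

```text
3.55 [0.55770891 0.19207081 0.19783364] 0.017125324364056484
(array([ 0.03, -1.15,  4.23]), array([ 0.01,  0.  , -0.  ]))
```

arm_command:
  deltas:
    - {"translation": [0, -2.5, 1], "turn": [0, 0, 0]}
    - {"translation": [0, -2.5, 1], "turn": [0, 0, 0]}
    - {"translation": [0, -2.5, 1], "turn": [0, 0, 0]}
    - {"translation": [0, -2.5, 1], "turn": [0, 0, 0]}

```text
time_s: 3.88
ee_pos: [0.5728, 0.1275, 0.1976]
eef_rot: [3.0, 1.571, 2.861]
force: [1.0, 0.6, -0.2]
grip_width: 0.0005
```

```bash
python3 - <<'E'
from h import *
from station import optics
o,p,r=state(); print(o['time_s'],p,o['eef_rot'],o['grip_width'],o['force'])
k=optics.get_calibration("wrist"); im=optics.camera("wrist"); cv2.imwrite("pics/w1.png",im[:,:,::-1])
import pickle; pickle.dump(k,open("w1.pkl","wb"))
print(move_to(p,r,w(RACK,[[0,.135,.088+.019+.03]])[0],down(RACK[2]+np.pi/2)))
E
```

```text
3.8833 [0.57284691 0.12752485 0.19761274] [2.99969315 1.57053372 2.86096408] 0.0004941435930142673 [ 0.95169439  0.6478712  -0.17693996]
(array([2.42, 1.34, 3.27]), array([-0.03, -0.  , -0.  ]))
```

View pics/w1.png

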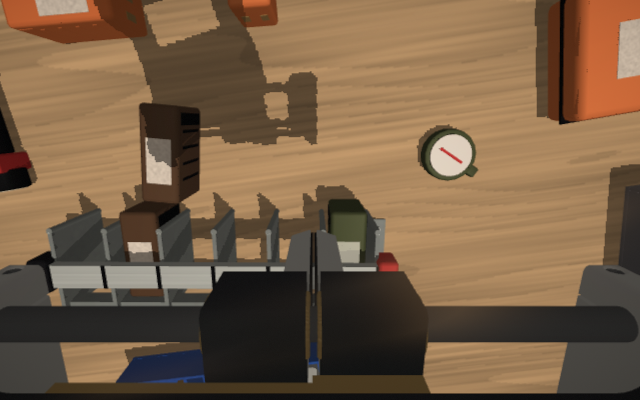

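```bash
python3 - <<'E'
from h import *
import pickle
k=pickle.load(open("w1.pkl","rb")); im=cv2.imread("pics/w1.png")
S=4
def big(x0,y0,x1,y1,name,pack=None,rack=RACK):
    b=cv2.resize(im[y0:y1,x0:x1],None,fx=S,fy=S,interpolation=cv2.INTER_CUBIC)
    def draw(pose,pts,col):
        u=proj(k,w(pose,pts)); u=((u-[x0,y0]+.5)*S-.5).astype(int); cv2.polylines(b,[u],True,col,1)
    for i in range(6):
        y=.162-.054*i; draw(rack,[[.012,y,.088],[-.012,y,.088],[-.012,y-.054,.088],[.012,y-.054,.088]],(0,255,0))
    if pack is not None:
        for z in (0,.066): draw(pack,[[.048,.019,z],[-.048,.019,z],[-.048,-.019,z],[.048,-.019,z]],(0,255,255))
    cv2.imwrite(name,b)
big(30,190,230,310,"pics/w1a.png"); big(110,80,230,210,"pics/w1b.png",[.51751,-.01703,-.2026]); big(230,180,420,300,"pics/w1c.png")
E
```

```text
(no output)
```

View pics/w1a.png

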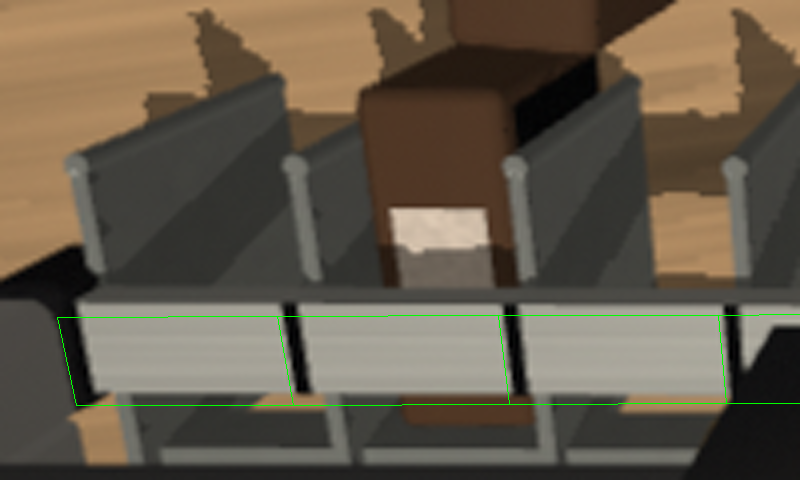

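View pics/w1b.png

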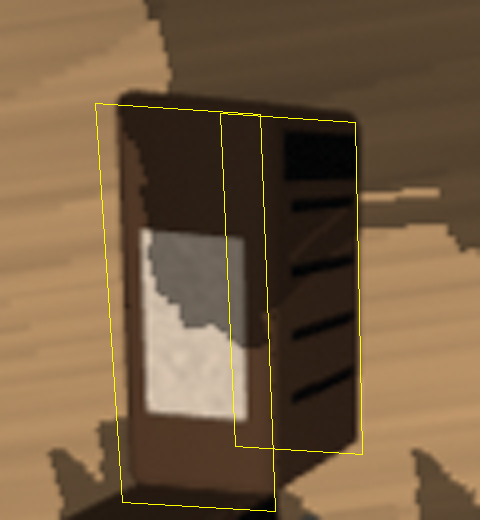

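View pics/w1c.png

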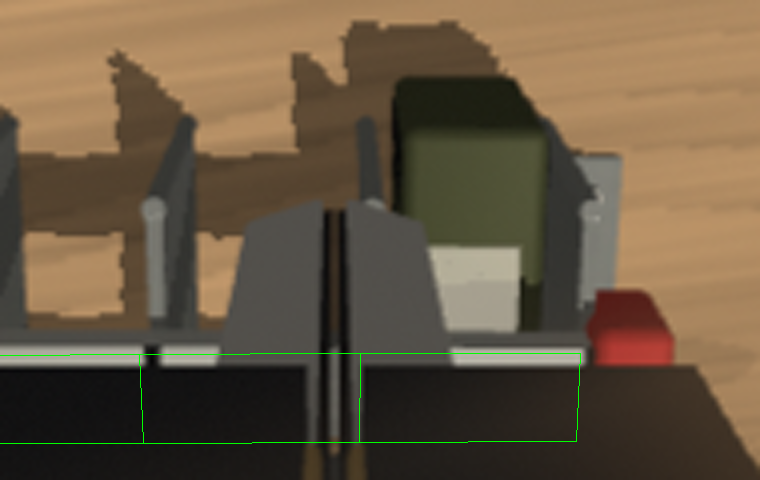

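```bash
python3 - <<'E'
from h import *
im=cv2.imread("pics/side0.png")
cv2.imwrite("pics/s8.png",cv2.resize(im[140:215,298:398],None,fx=8,fy=8,interpolation=cv2.INTER_CUBIC))
E
```

```text
(no output)
```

View pics/s8.png

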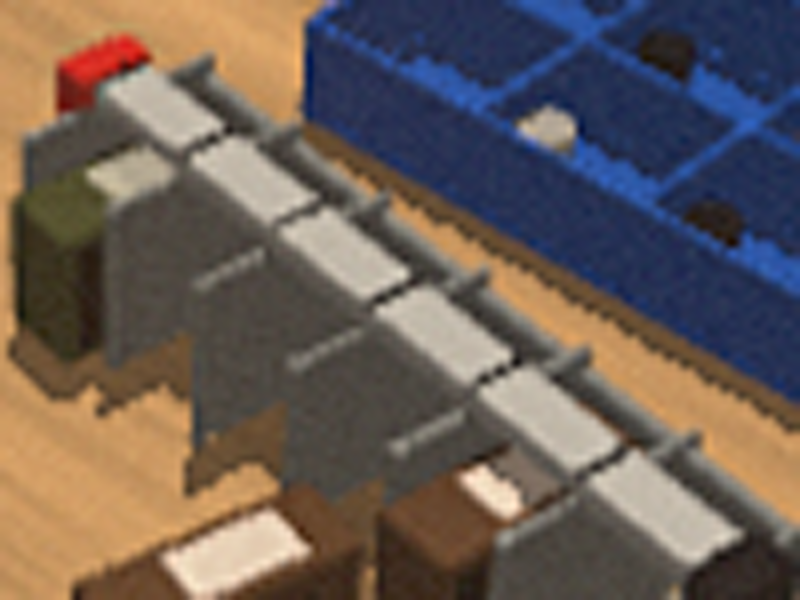

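```bash
python3 - <<'E'
from h import *
from station import optics
import pickle
kt=optics.get_calibration("top"); ks=optics.get_calibration("side"); kw=pickle.load(open("w1.pkl","rb"))
f=lambda c,S,o:(np.array(c,float)+.5)/S-.5+o
T=[((12,162),(122,76)),((-12,162),(117,118)),((12,-162),(690,165)),((-12,-162),(686,208)),((0,108),(212,108)),((0,54),(309,124)),((0,0),(404,139)),((0,-54),(500,154)),((0,-108),(592,168))]
Sd=[]
for y,a,b in ((108,(190,150),(226,132)),(54,(278,221),(315,202)),(0,(371,297),(412,277)),(-54,(474,380),(516,360)),(-108,(585,474),(628,450))): Sd+=[((-12,y),a),((12,y),b)]
W1=[((-12,-162),(79,305)),((12,-162),(92,393)),((-12,-108),(290,305)),((12,-108),(300,393)),((-12,-54),(511,305)),((12,-54),(521,393)),((-12,0),(731,305))]
W2=[((-12,54),(152,347)),((-12,162),(585,347))]
def pk(l): return np.array([[a[0]/1e3,a[1]/1e3,.088] for a,_ in l]),[b for _,b in l]
G=[]
for n,k,ls in (("top",kt,[(T,4.7,[240,110])]),("side",ks,[(Sd,8,[298,140])]),("wrist",kw,[(W1,4,[30,190]),(W2,4,[230,180])])):
    P=np.vstack([pk(l)[0] for l,_,_ in ls]); U=np.vstack([f(pk(l)[1],S,np.array(o)) for l,S,o in ls]); G.append((k,P,U))
    s=least_squares(lambda p:(proj(k,w(p,P))-U).ravel(),RACK); print(n,s.x.round(4),np.abs(s.fun).mean())
s=least_squares(lambda p:np.concatenate([(proj(k,w(p,P))-U).ravel() for k,P,U in G]),RACK); print(s.x)
E
```

```text
top [ 0.6402  0.0156 -0.1364] 0.32260182688543737
side [ 0.6401  0.0204 -0.1421] 0.575951965105719
wrist [ 0.6381  0.0192 -0.1416] 0.5425260578897321
[ 0.63854174  0.01881507 -0.14208494]
```

```bash
sed -i 's/^RACK=.*/RACK=np.array([0.639,0.0188,-0.1415])/' h.py; python3 - <<'E'
from h import *
o,p,r=state()
print(move_to(p,r,w(RACK,[[0,.135,.088+.019+.015]])[0],down(RACK[2]+np.pi/2)))
E
```

```text
(array([3.03, 1.41, 3.26]), array([ 0.05, -0.  , -0.  ]))
```

arm_command:
  deltas:
    - {"translation": [0, 0.7, 1.6], "turn": [0, 0, 0]}
    - {"translation": [0.5, 1.4, 3.26], "turn": [0, 0, 0]}
    - {"translation": [1.5, 1.4, 3.26], "turn": [0, 0, 0]}
    - {"translation": [2.5, 1.4, 3.26], "turn": [0, 0, 0]}
    - {"translation": [3.0, 1.4, 3.26], "turn": [0, 0, 0]}
    - {"translation": [3.0, 1.4, 3.26], "turn": [0, 0, 0]}

```text
time_s: 4.43
ee_pos: [0.6564, 0.1532, 0.1195]
eef_rot: [-2.851, 1.566, -2.986]
force: [-0.2, 0.7, -0.3]
grip_width: 0.0006
```

```bash
python3 - <<'E'
from h import *
o,p,r=state(); print(o['time_s'],p,inv(RACK,p[None]),p[2]-.019,o['force'],o['joint_vel'].round(3))
print(move_to(p,r,w(RACK,[[0,.135,.088+.019]])[0],down(RACK[2]+np.pi/2)))
E
```

```text
4.4333 [0.65638288 0.15320378 0.11952429] [[-0.00174559  0.13551197]] 0.10052428683797224 [-0.21827993  0.71939707 -0.32285126] [-0.009 -0.056 -0.05  -0.001  0.051 -0.002]
(array([ 0.5 , -0.02,  0.07]), array([ 0.07, -0.06,  0.02]))
```

arm_command:
  deltas:
    - {"translation": [0.2, 0, 0], "turn": [0, 0, 0]}
    - {"translation": [0.4, 0, 0], "turn": [0, 0, 0]}
    - {"translation": [0.5, 0, 0], "turn": [0, 0, 0]}
    - {"translation": [0.5, 0, 0], "turn": [0, 0, 0]}
    - {"translation": [0.5, 0, 0], "turn": [0, 0, 0]}

```text
time_s: 4.85
ee_pos: [0.6583, 0.1522, 0.111]
eef_rot: [0.32, 1.57, 0.183]
force: [-0.0, 0.8, 1.0]
grip_width: 0.0
```

arm_command:
  deltas:
    - {"translation": [0.1, 0, 0], "turn": [0, 0, 0]}
    - {"translation": [0.15, 0, 0], "turn": [0, 0, 0]}
    - {"translation": [0.15, 0, 0], "turn": [0, 0, 0]}

```text
time_s: 5.1
ee_pos: [0.658, 0.1521, 0.1062]
eef_rot: [-2.763, 1.57, -2.9]
force: [-0.3, -0.4, -0.6]
grip_width: 0.0007
```

arm_command:
  deltas:
    - {"translation": [0.04, 0, 0], "turn": [0, 0, 0]}
    - {"translation": [0.08, 0, 0], "turn": [0, 0, 0]}
    - {"translation": [0.08, 0, 0], "turn": [0, 0, 0]}

```text
time_s: 5.35
ee_pos: [0.6581, 0.1521, 0.1043]
eef_rot: [-2.805, 1.571, -2.941]
force: [-0.2, -0.1, -0.4]
grip_width: 0.0005
```

```bash
python3 - <<'E'
from h import *
from station import ctrl,optics
o,p,r=state(); print(ctrl.tip_reach,p,inv(RACK,p[None]),o['force'],r.as_matrix()[:,0])
im=optics.camera("side"); cv2.imwrite("pics/s2.png",cv2.resize(im[90:230,270:410],None,fx=4,fy=4,interpolation=cv2.INTER_CUBIC)[:,:,::-1])
E
```

```text
0.019 [0.65806615 0.15211854 0.10425408] [[7.39135960e-05 1.34674967e-01]] [-0.17181185 -0.13702808 -0.41034398] [-2.86377642e-04 -5.81552191e-05 -9.99999957e-01]
```

View pics/s2.png

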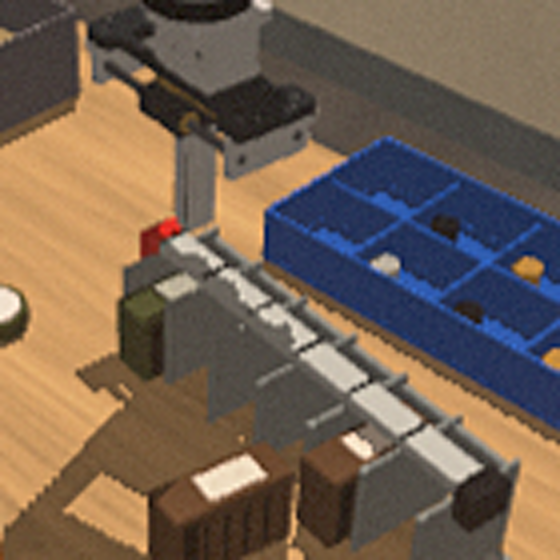

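arm_command:
  deltas:
    - {"translation": [0.04, 0, 0], "turn": [0, 0, 0]}
    - {"translation": [0.08, 0, 0], "turn": [0, 0, 0]}
    - {"translation": [0.08, 0, 0], "turn": [0, 0, 0]}

```text
time_s: 5.65
ee_pos: [0.658, 0.1521, 0.1022]
eef_rot: [-2.781, 1.571, -2.917]
force: [0.2, -0.6, -0.3]
grip_width: 0.0005
```

```bash
python3 - <<'E'
from h import *
from station import ctrl,optics
o,p,r=state(); print(p)
ks=optics.get_calibration("side"); kw=optics.get_calibration("wrist")
im=optics.camera("side"); S=8
b=cv2.resize(im[110:180,280:370],None,fx=S,fy=S,interpolation=cv2.INTER_CUBIC)[:,:,::-1].copy()
tip=np.array([[x,y,p[2]-.019] for x,y in ((.008,.0125),(-.008,.0125),(-.008,-.0125),(.008,-.0125))])
c=inv(RACK,p[None])[0]
def dr(P,col):
    u=((proj(ks,w(RACK,P))-[280,110]+.5)*S-.5).astype(int); cv2.polylines(b,[u],True,col,1)
dr(tip+[c[0],c[1],0],(0,0,255))
for i in range(2):
    y=.162-.054*i; dr([[.012,y,.088],[-.012,y,.088],[-.012,y-.054,.088],[.012,y-.054,.088]],(0,255,0))
cv2.imwrite("pics/s3.png",b)
E
```

```text
[0.65804979 0.15212843 0.10223404]
```

View pics/s3.png

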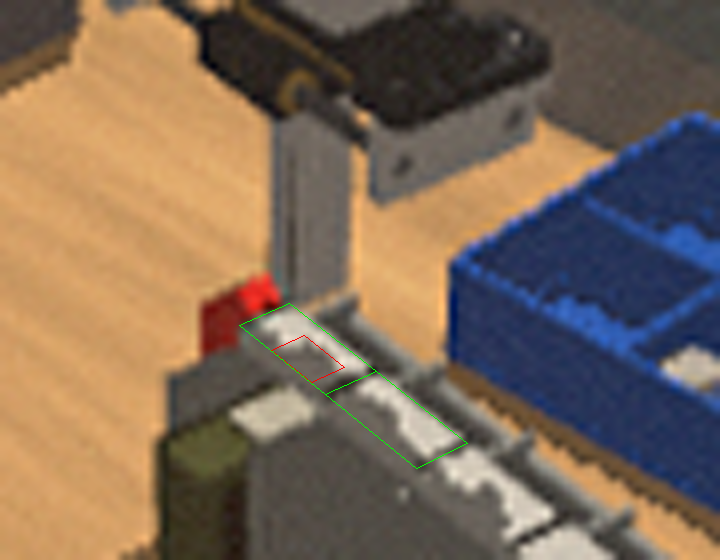

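```bash
python3 - <<'E'
from h import *
from station import ctrl,optics
o,p,r=state(); print(p)
M=r.as_matrix()
tip=np.array([p+M@np.array([.019,a,b]) for a,b in ((.0125,.008),(.0125,-.008),(-.0125,-.008),(-.0125,.008))])
for n,(x0,y0,x1,y1,S) in {"top":(240,90,340,165,8),"wrist":(240,150,440,300,4)}.items():
    k=optics.get_calibration(n); im=optics.camera(n)
    b=cv2.resize(im[y0:y1,x0:x1],None,fx=S,fy=S,interpolation=cv2.INTER_CUBIC)[:,:,::-1].copy()
    def dr(P,col):
        u=((proj(k,P)-[x0,y0]+.5)*S-.5).astype(int); cv2.polylines(b,[u],True,col,1)
    dr(tip,(0,0,255))
    for i in range(3):
        y=.162-.054*i; dr(w(RACK,[[.012,y,.088],[-.012,y,.088],[-.012,y-.054,.088],[.012,y-.054,.088]]),(0,255,0))
    cv2.imwrite(f"pics/{n}3.png",b)
E
```

```text
[0.65807534 0.15212591 0.10234996]
```

View pics/top3.png

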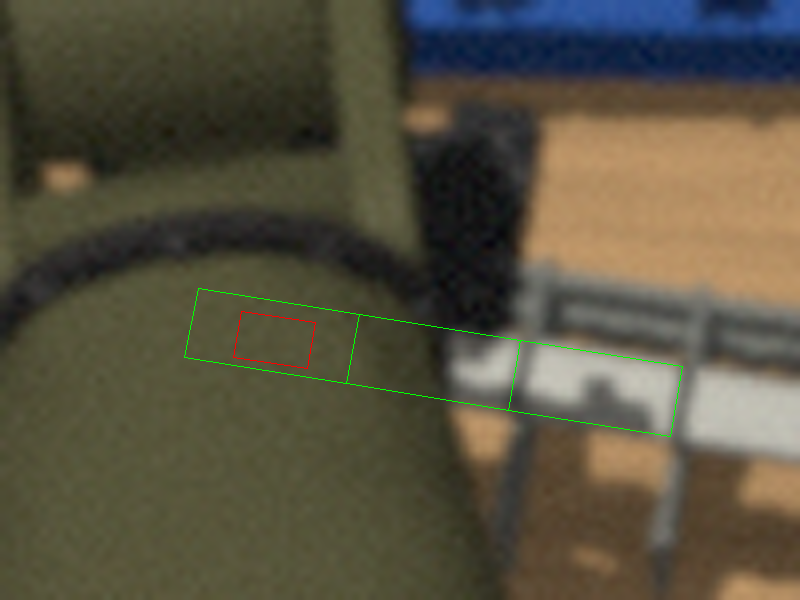

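View pics/wrist3.png

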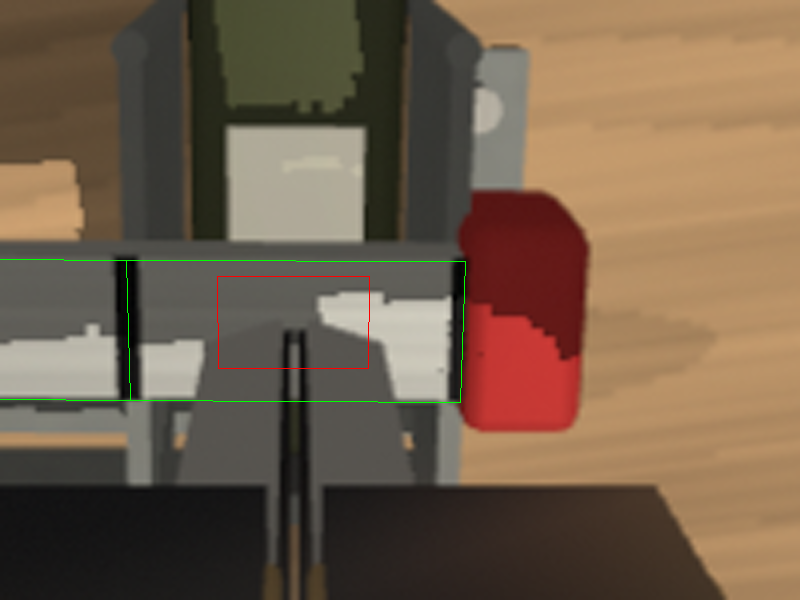

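```bash
python3 - <<'E'
from h import *
from station import ctrl,optics
o,p,r=state(); M=r.as_matrix()
k=optics.get_calibration("wrist"); ks=optics.get_calibration("side")
for t in (.019,.015,.01,.005,0,-.005,-.01):
    print(t,((proj(k,[p+M@np.array([t,0,-.008]),p+M@np.array([t,0,0])])-[240,150])*4).round(0).tolist(),((proj(ks,p+M@np.array([t,-.0125,-.008]))-[280,110])*8).round(0))
E
```

```text
0.019 [[292.0, 276.0], [292.0, 322.0]] [[308. 378.]]
0.015 [[292.0, 283.0], [292.0, 330.0]] [[308. 370.]]
0.01 [[292.0, 293.0], [292.0, 341.0]] [[308. 359.]]
0.005 [[292.0, 302.0], [292.0, 352.0]] [[309. 348.]]
0 [[292.0, 313.0], [292.0, 363.0]] [[309. 338.]]
-0.005 [[292.0, 324.0], [292.0, 375.0]] [[309. 327.]]
-0.01 [[292.0, 335.0], [292.0, 388.0]] [[309. 316.]]
```

arm_command:
  deltas:
    - {"translation": [0.08, 0, 0], "turn": [0, 0, 0]}
    - {"translation": [0.16, 0, 0], "turn": [0, 0, 0]}
    - {"translation": [0.16, 0, 0], "turn": [0, 0, 0]}

```text
time_s: 6.05
ee_pos: [0.6579, 0.1521, 0.0979]
eef_rot: [-2.82, 1.57, -2.956]
force: [-0.1, -0.0, -0.6]
grip_width: 0.0006
```

arm_command:
  deltas:
    - {"translation": [0.08, 0, 0], "turn": [0, 0, 0]}
    - {"translation": [0.16, 0, 0], "turn": [0, 0, 0]}
    - {"translation": [0.16, 0, 0], "turn": [0, 0, 0]}

```text
time_s: 6.3
ee_pos: [0.6579, 0.1521, 0.0939]
eef_rot: [-2.825, 1.57, -2.962]
force: [-0.6, -1.0, 0.0]
grip_width: 0.0002
```

```bash
python3 - <<'E'
from h import *
from station import ctrl,optics
for n,(x0,y0,x1,y1,S) in {"side":(280,100,370,190,6),"wrist":(240,150,440,300,4)}.items():
    im=optics.camera(n)
    b=cv2.resize(im[y0:y1,x0:x1],None,fx=S,fy=S,interpolation=cv2.INTER_CUBIC)[:,:,::-1].copy()
    cv2.imwrite(f"pics/{n}4.png",b)
E
```

```text
(no output)
```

View pics/side4.png

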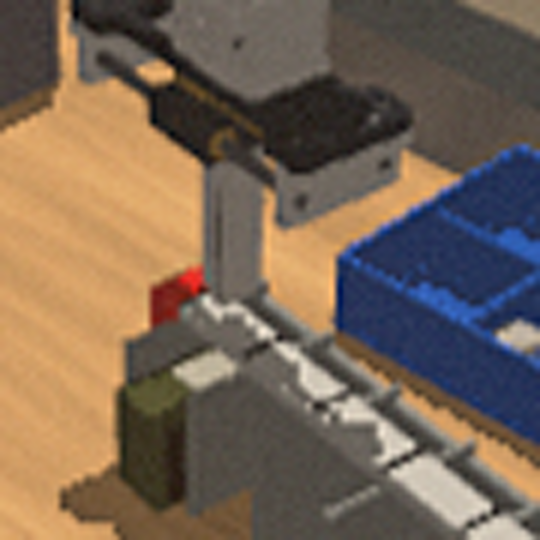

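View pics/wrist4.png

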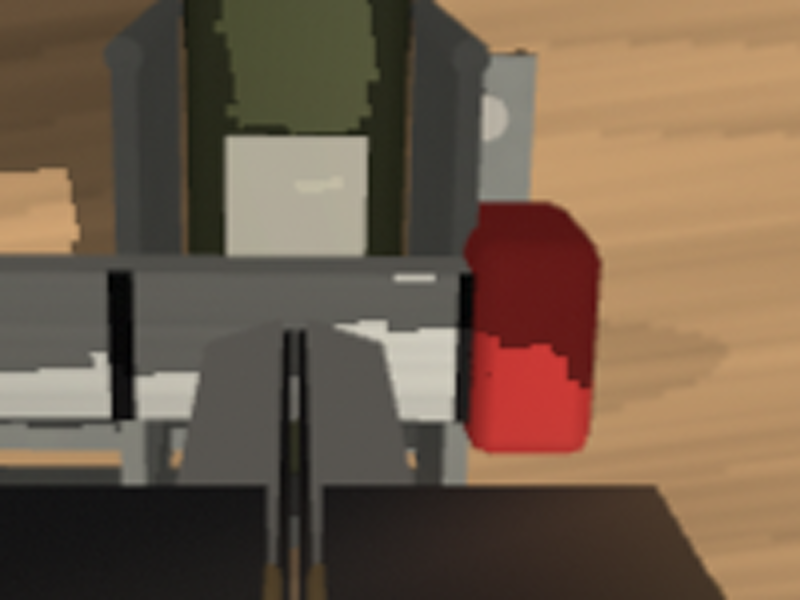

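```bash
python3 - <<'E'
from h import *
from station import optics
o,p,r=state(); M=r.as_matrix(); k=optics.get_calibration("wrist"); print(o['qpos'])
for t in (.019,.01,0,-.01):
  for z in (-.008,.008): print(t,z,proj(k,[p+M@np.array([t,s*.047,z]) for s in (-1,1)]).round(0).tolist(), proj(k,[p+M@np.array([t,s*.0595,z]) for s in (-1,1)]).round(0).tolist())
E
```

```text
[ 1.72961676e-01  6.69519251e-01  1.22498845e+00 -1.59184300e-05
  1.24728910e+00 -1.26140397e+00]
0.019 -0.008 [[241.0, 219.0], [385.0, 219.0]] [[222.0, 219.0], [404.0, 219.0]]
0.019 0.008 [[242.0, 242.0], [384.0, 242.0]] [[224.0, 242.0], [402.0, 242.0]]
0.01 -0.008 [[238.0, 223.0], [388.0, 223.0]] [[218.0, 223.0], [408.0, 223.0]]
0.01 0.008 [[239.0, 247.0], [387.0, 247.0]] [[220.0, 247.0], [406.0, 247.0]]
0 -0.008 [[234.0, 228.0], [392.0, 228.0]] [[213.0, 228.0], [413.0, 228.0]]
0 0.008 [[236.0, 253.0], [390.0, 253.0]] [[215.0, 253.0], [411.0, 253.0]]
-0.01 -0.008 [[230.0, 234.0], [396.0, 234.0]] [[208.0, 234.0], [418.0, 234.0]]
-0.01 0.008 [[232.0, 260.0], [394.0, 260.0]] [[210.0, 260.0], [416.0, 260.0]]
```

```bash
python3 - <<'E'
import cv2
im=cv2.imread("pics/wrist0.png"); cv2.imwrite("pics/w0c.png",cv2.resize(im[200:320,130:490],None,fx=2.2,fy=2.2,interpolation=cv2.INTER_CUBIC))
E
```

```text
(no output)
```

View pics/w0c.png

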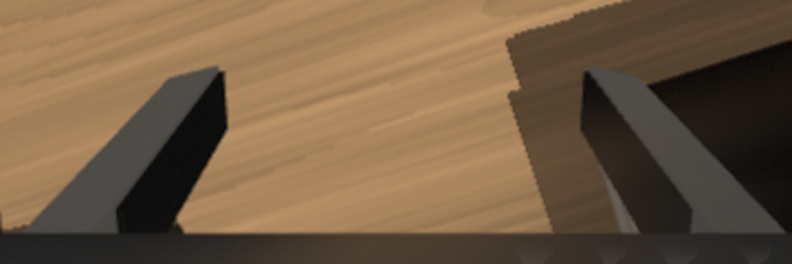

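arm_command:
  deltas:
    - {"translation": [0.15, 0, 0], "turn": [0, 0, 0]}
    - {"translation": [0.3, 0, 0], "turn": [0, 0, 0]}
    - {"translation": [0.36, 0, 0], "turn": [0, 0, 0]}
    - {"translation": [0.36, 0, 0], "turn": [0, 0, 0]}

```text
time_s: 6.73
ee_pos: [0.6578, 0.1521, 0.0847]
eef_rot: [-2.793, 1.57, -2.93]
force: [-0.3, 0.4, -0.0]
grip_width: 0.0001
```

arm_command:
  deltas:
    - {"translation": [0.04, 0, 0], "turn": [0, 0, 0]}
    - {"translation": [0.08, 0, 0], "turn": [0, 0, 0]}
    - {"translation": [0.08, 0, 0], "turn": [0, 0, 0]}

```text
time_s: 6.98
ee_pos: [0.6581, 0.1521, 0.0833]
eef_rot: [3.091, 1.571, 2.955]
force: [-0.9, 0.0, -0.0]
grip_width: 0.0002
```

arm_command:
  deltas:
    - {"translation": [0.04, 0, 0], "turn": [0, 0, 0]}
    - {"translation": [0.06, 0, 0], "turn": [0, 0, 0]}
    - {"translation": [0.06, 0, 0], "turn": [0, 0, 0]}

```text
time_s: 7.23
ee_pos: [0.6581, 0.1521, 0.0819]
eef_rot: [-2.923, 1.571, -3.06]
force: [0.6, -0.1, 0.1]
grip_width: 0.0005
```

arm_command:
  deltas:
    - {"translation": [0.04, 0, 0], "turn": [0, 0, 0]}
    - {"translation": [0.06, 0, 0], "turn": [0, 0, 0]}
    - {"translation": [0.06, 0, 0], "turn": [0, 0, 0]}

```text
time_s: 7.48
ee_pos: [0.6582, 0.1521, 0.0806]
eef_rot: [0.305, 1.571, 0.168]
force: [-0.7, -0.8, 2.6]
grip_width: 0.0004
```

arm_command:
  deltas:
    - {"translation": [0.02, 0, 0], "turn": [0, 0, 0]}
    - {"translation": [0.04, 0, 0], "turn": [0, 0, 0]}
    - {"translation": [0.04, 0, 0], "turn": [0, 0, 0]}

```text
time_s: 7.73
ee_pos: [0.6583, 0.1522, 0.0806]
eef_rot: [0.265, 1.57, 0.129]
force: [-3.8, -1.7, 9.0]
grip_width: 0.0005
```

```bash
python3 - <<'E'
from h import *
o,p,r=state(); print(o['time_s'],p,inv(RACK,p[None]),o['force'])
for y in (.081,.033): print(move_to(p,r,np.r_[w(RACK,[[0,y,0]])[0][:2],p[2]],r))
print(move_to(p,r,p,down(RACK[2]+np.pi/2)))
E
```

```text
7.7333 [0.65826174 0.15215573 0.08061719] [[0.0002623  0.13473937]] [-3.79470241 -1.66076337  9.00591011]
(array([-0.  , -2.15, -0.02]), array([0., 0., 0.]))
(array([-0.  , -4.07, -0.03]), array([0., 0., 0.]))
(array([0., 0., 0.]), array([ 0.06,  0.01, -0.  ]))
```

arm_command:
  deltas:
    - {"translation": [0, -0.2, 0], "turn": [0, 0, 0]}
    - {"translation": [0, -0.5, 0], "turn": [0, 0, 0]}
    - {"translation": [0, -0.8, 0], "turn": [0, 0, 0]}
    - {"translation": [0, -1.1, 0], "turn": [0, 0, 0]}
    - {"translation": [0, -1.4, 0], "turn": [0, 0, 0]}
    - {"translation": [0, -1.7, 0], "turn": [0, 0, 0]}
    - {"translation": [0, -2.0, 0], "turn": [0, 0, 0]}
    - {"translation": [0, -2.15, 0], "turn": [0, 0, 0]}
    - {"translation": [0, -2.15, 0], "turn": [0, 0, 0]}
    - {"translation": [0, -2.15, 0], "turn": [0, 0, 0]}

```text
time_s: 8.57
ee_pos: [0.6514, 0.0985, 0.0806]
eef_rot: [0.044, 1.569, -0.093]
force: [-0.9, -2.4, 7.0]
grip_width: 0.0003
```

```bash
python3 - <<'E'
from h import *
o,p,r=state(); print(o['time_s'],p,inv(RACK,p[None]),o['force'])
for y in (.032,): print(move_to(p,r,np.r_[w(RACK,[[0,y,0]])[0][:2],p[2]],r))
E
```

```text
8.5667 [0.65143825 0.09852337 0.08060748] [[0.00107068 0.08068072]] [-0.85174081 -2.39517949  6.99517456]
(array([-0.  , -1.95, -0.05]), array([0., 0., 0.]))
```

arm_command:
  deltas:
    - {"translation": [0, -0.2, 0], "turn": [0, 0, 0]}
    - {"translation": [0, -0.5, 0], "turn": [0, 0, 0]}
    - {"translation": [0, -0.8, 0], "turn": [0, 0, 0]}
    - {"translation": [0, -1.1, 0], "turn": [0, 0, 0]}
    - {"translation": [0, -1.4, 0], "turn": [0, 0, 0]}
    - {"translation": [0, -1.7, 0], "turn": [0, 0, 0]}
    - {"translation": [0, -1.95, -0.04], "turn": [0, 0, 0]}
    - {"translation": [0, -1.95, -0.04], "turn": [0, 0, 0]}
    - {"translation": [0, -1.95, -0.04], "turn": [0, 0, 0]}

```text
time_s: 9.32
ee_pos: [0.6438, 0.0501, 0.0806]
eef_rot: [-0.128, 1.569, -0.265]
force: [-0.7, -2.9, 7.0]
grip_width: 0.0001
```

```bash
python3 - <<'E'
from h import *
o,p,r=state(); print(o['time_s'],p,inv(RACK,p[None]),o['force'])
E
```

```text
9.3167 [0.64381158 0.05008512 0.08059754] [[0.0003514  0.03165101]] [-0.74700472 -2.88762908  6.97819843]
```

arm_command:
  deltas:
    - {"translation": [-1.0, 0, 0], "turn": [0, 0, 0]}
    - {"translation": [-2.2, 0, 0], "turn": [0, 0, 0]}
    - {"translation": [-3.2, 0, 0], "turn": [1.2, 0, 0]}
    - {"translation": [-3.2, -0.6, -0.5], "turn": [2.5, 0, 0]}
    - {"translation": [-3.2, -1.3, -1], "turn": [3.8, 0, 0]}
    - {"translation": [-3.2, -2, -1.5], "turn": [5.1, 0, 0]}
    - {"translation": [-3.2, -2.7, -2], "turn": [6.4, 0, 0]}
    - {"translation": [-3.2, -3.4, -2.6], "turn": [7.7, 0, 0]}
    - {"translation": [-3.2, -4.1, -3.2], "turn": [9, 0, 0]}
    - {"translation": [-3.2, -4.8, -3.8], "turn": [10.3, 0, 0]}
    - {"translation": [-3.2, -5.5, -4.3], "turn": [11.6, 0, 0]}
    - {"translation": [-3.2, -6.1, -4.6], "turn": [12.9, 0, 0]}
  gripper: 40

```text
time_s: 10.32
ee_pos: [0.5073, -0.0855, 0.1596]
eef_rot: [0.496, 1.571, -0.772]
force: [0.0, 0.1, -0.7]
grip_width: 0.04
```

```bash
python3 - <<'E'
from h import *
o,p,r=state(); print(o['time_s'],p,inv(RACK,p[None]),o['force'],o['grip_width'])
print(move_to(p,r,w(RACK,[[-.117,-.12,.16]])[0],down(RACK[2])))
E
```

```text
10.3167 [ 0.50732084 -0.08549669  0.15960678] [[-0.11565432 -0.12182479]] [ 0.04550497  0.05685953 -0.72938676] 0.04001820174620029
(array([-0.02, -0.02, -0.09]), array([ 5.09,  0.  , -0.  ]))
```

arm_command:
  deltas:
    - {"translation": [0, 0, 0], "turn": [1.3, 0, 0]}
    - {"translation": [0, 0, 0], "turn": [2.6, 0, 0]}
    - {"translation": [0, 0, 0], "turn": [3.9, 0, 0]}
    - {"translation": [0, 0, 0], "turn": [5.1, 0, 0]}
    - {"translation": [0, 0, 0], "turn": [5.1, 0, 0]}
    - {"translation": [0, 0, 0], "turn": [5.1, 0, 0]}

```text
time_s: 10.82
ee_pos: [0.5085, -0.0847, 0.1595]
eef_rot: [1.228, 1.571, -0.476]
force: [-0.3, -0.7, -0.1]
grip_width: 0.0398
```

```bash
python3 - <<'E'
from h import *
from station import optics
import pickle
o,p,r=state(); print(o['time_s'],p,inv(RACK,p[None]),np.degrees(np.arctan2(*r.as_matrix()[[1,0],1])-RACK[2]))
k=optics.get_calibration("wrist"); im=optics.camera("wrist"); cv2.imwrite("pics/w5.png",im[:,:,::-1]); pickle.dump(k,open("w5.pkl","wb"))
E
```

```text
10.8167 [ 0.50851344 -0.08471309  0.15950083] [[-0.11458414 -0.12088083]] 0.47883943198110257
```

View pics/w5.png

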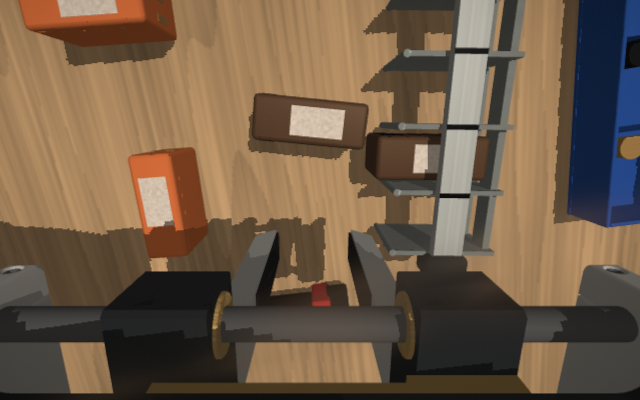

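```bash
python3 - <<'E'
from h import *
import pickle
k=pickle.load(open("w5.pkl","rb")); im=cv2.imread("pics/w5.png"); S=4; x0,y0=235,80
b=cv2.resize(im[80:200,235:420],None,fx=S,fy=S,interpolation=cv2.INTER_CUBIC)
pk=[.5163,-.0138,-.2077]
for z in (0,.066):
    u=((proj(k,w(pk,[[.048,.019,z],[-.048,.019,z],[-.048,-.019,z],[.048,-.019,z]]))-[x0,y0]+.5)*S-.5).astype(int); cv2.polylines(b,[u],True,(0,255,255),1)
cv2.imwrite("pics/w5b.png",b); print(inv(RACK,w(pk,[0,0,0])))
E
```

```text
[[-0.11687616 -0.04957835]]
```

View pics/w5b.png

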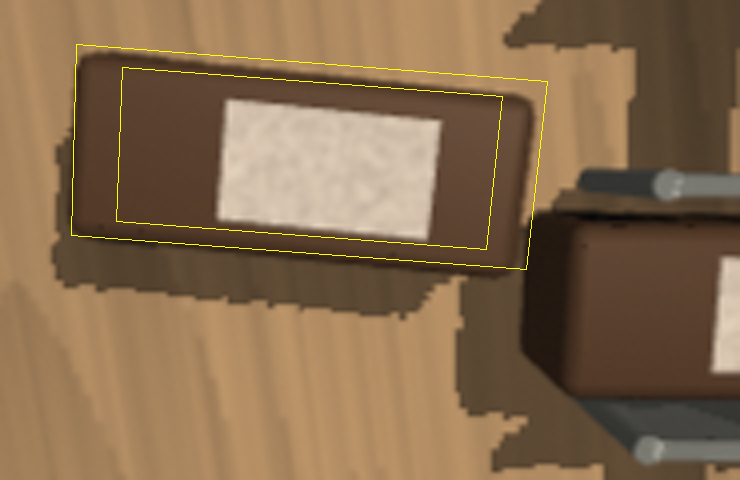

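arm_command:
  deltas:
    - {"translation": [1.0, -0.18, -0.5], "turn": [0.1, 0, 0]}
    - {"translation": [2.3, -0.18, -0.5], "turn": [0.1, 0, 0]}
    - {"translation": [3.6, -0.18, -0.5], "turn": [0.1, 0, 0]}
    - {"translation": [4.8, -0.18, -0.5], "turn": [0.1, 0, 0]}
    - {"translation": [5.4, -0.18, -0.5], "turn": [0.1, 0, 0]}
    - {"translation": [5.4, -0.18, -0.5], "turn": [0.1, 0, 0]}
    - {"translation": [5.4, -0.18, -0.5], "turn": [0.1, 0, 0]}

```text
time_s: 11.45
ee_pos: [0.5057, -0.0717, 0.0245]
eef_rot: [-1.608, 1.57, 2.961]
force: [0.4, -0.3, -0.4]
grip_width: 0.0401
```

```bash
python3 - <<'E'
from h import *
from station import optics
o,p,r=state(); print(o['time_s'],p,inv(RACK,p[None]),np.degrees(np.arctan2(*r.as_matrix()[[1,0],1])-RACK[2]),o['force'])
im=optics.camera("side"); cv2.imwrite("pics/s6.png",cv2.resize(im[120:280,270:430],None,fx=3.7,fy=3.7,interpolation=cv2.INTER_CUBIC)[:,:,::-1])
E
```

```text
11.45 [ 0.50567399 -0.07168914  0.02451407] [[-0.11923197 -0.10838749]] -0.09242775440699365 [ 0.42899167 -0.26496308 -0.36451671]
```

View pics/s6.png

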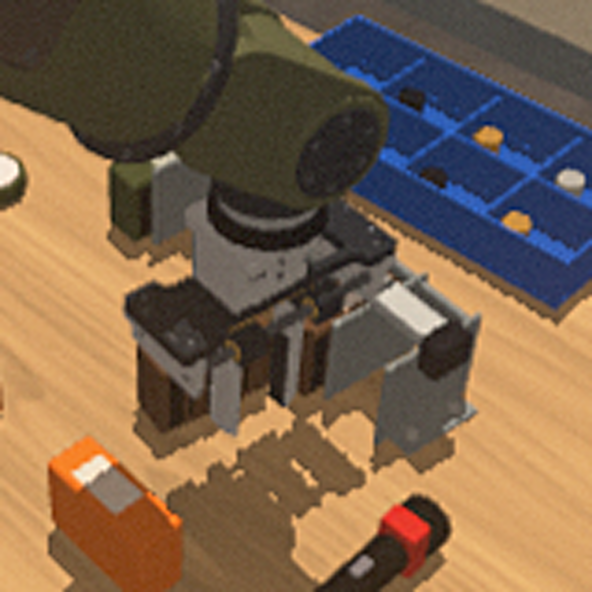

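arm_command:
  deltas:
    - {"translation": [0.25, 0, 0], "turn": [0, 0, 0]}
    - {"translation": [0.48, 0, -0.2], "turn": [0, 0, 0]}
    - {"translation": [0.48, 0, -0.5], "turn": [0, 0, 0]}
    - {"translation": [0.48, 0, -0.8], "turn": [0, 0, 0]}
    - {"translation": [0.48, 0, -1.1], "turn": [0, 0, 0]}
    - {"translation": [0.48, 0, -1.3], "turn": [0, 0, 0]}
    - {"translation": [0.48, 0, -1.5], "turn": [0, 0, 0]}
    - {"translation": [0.48, 0, -1.7], "turn": [0, 0, 0]}
    - {"translation": [0.48, 0, -1.9], "turn": [0, 0, 0]}
    - {"translation": [0.48, 0, -2.1], "turn": [0, 0, 0]}
    - {"translation": [0.48, 0, -2.3], "turn": [0, 0, 0]}
    - {"translation": [0.48, 0, -2.5], "turn": [0, 0, 0]}

```text
time_s: 12.5
ee_pos: [0.5149, -0.0095, 0.0125]
eef_rot: [0.716, 1.571, -1.0]
force: [-1.1, -3.1, 2.8]
grip_width: 0.0402
```

```bash
python3 - <<'E'
from h import *
from station import optics
o,p,r=state(); print(o['time_s'],p,inv(RACK,p[None]),np.degrees(np.arctan2(*r.as_matrix()[[1,0],1])-RACK[2]),o['force'])
im=optics.camera("wrist"); cv2.imwrite("pics/w6.png",im[:,:,::-1])
E
```

```text
12.5 [ 0.5148921  -0.00945277  0.01254066] [[-0.11888308 -0.04547313]] -0.21435145947113501 [-1.1194133  -3.09669765  2.83449458]
```

View pics/w6.png

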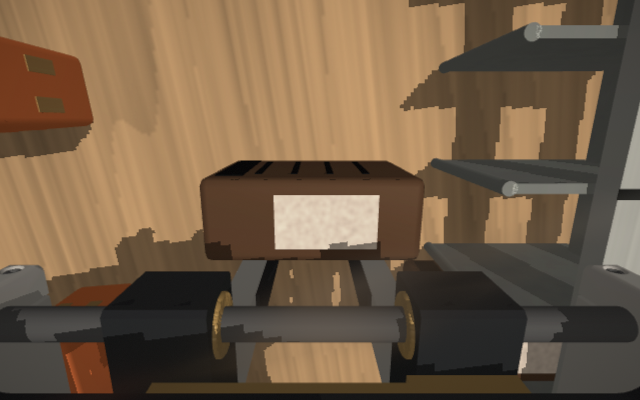

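arm_command:
  deltas:
    - {"translation": [0, 0, -0.2], "turn": [0, 0, 0]}
    - {"translation": [0, 0, -0.4], "turn": [0, 0, 0]}
    - {"translation": [0, 0, -0.6], "turn": [0, 0, 0]}
    - {"translation": [0, 0, -0.8], "turn": [0, 0, 0]}
    - {"translation": [0, 0, -1.0], "turn": [0, 0, 0]}
    - {"translation": [0, 0, -1.2], "turn": [0, 0, 0]}
    - {"translation": [0, 0, -1.4], "turn": [0, 0, 0]}
    - {"translation": [0, 0, -1.55], "turn": [0, 0, 0]}
    - {"translation": [0, 0, -1.65], "turn": [0, 0, 0]}
    - {"translation": [0, 0, -1.65], "turn": [0, 0, 0]}
    - {"translation": [0, 0, -1.65], "turn": [0, 0, 0]}

```text
time_s: 13.47
ee_pos: [0.5208, 0.0312, 0.0125]
eef_rot: [-2.94, 1.571, 1.628]
force: [0.4, -0.1, -0.7]
grip_width: 0.0399
```

```bash
cat > ov.py <<'E'
import sys,pickle
from h import *
from station import optics
def shot(name,pose):
    o,p,r=state(); print(o['time_s'],p,inv(RACK,p[None]),np.degrees(np.arctan2(*r.as_matrix()[[1,0],1])-RACK[2]),o['force'])
    k=optics.get_calibration("wrist"); im=optics.camera("wrist")[:,:,::-1].copy(); pickle.dump((k,im),open(name+".pkl","wb"))
    def dr(ps,P,col):
        u=proj(k,w(ps,P)).round().astype(int); cv2.polylines(im,[u],True,col,1)
    xy=w(RACK,[[pose[0],pose[1],0]])[0]; pk=[xy[0],xy[1],RACK[2]+pose[2]]
    dr(pk,[[a,b,.066] for a,b in ((.048,.019),(-.048,.019),(-.048,-.019),(.048,-.019))],(0,255,255))
    for i in range(7):
        y=.162-.054*i; dr(RACK,[[-.047,y-.002,.078],[-.047,y+.002,.078],[.037,y+.002,.078],[.037,y-.002,.078]],(0,255,0))
    cv2.imwrite(f"pics/{name}.png",cv2.resize(im,(800,500),interpolation=cv2.INTER_CUBIC))
E
python3 - <<'E'
from ov import *
shot("w7",(-.119,.0228,0))
E
```

```text
13.4667 [0.52077549 0.03115642 0.01245276] [[-0.11878553 -0.00444008]] -0.1991700585226379 [ 0.36987832 -0.11197687 -0.6578807 ]
```

View pics/w7.png

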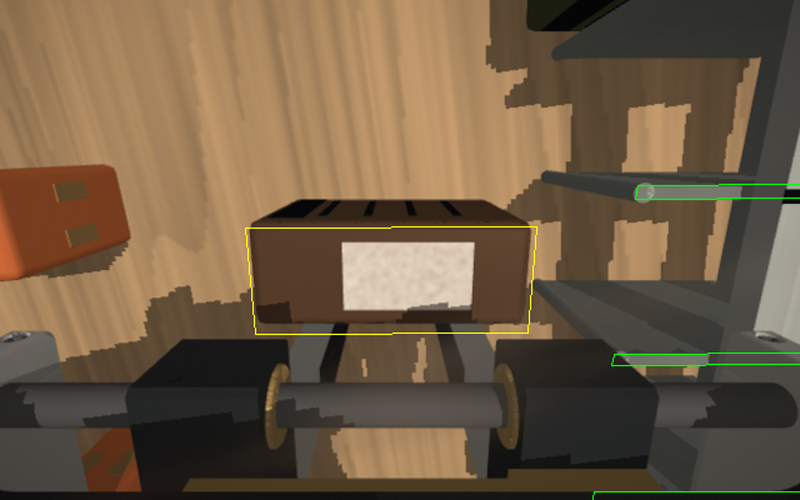

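arm_command:
  deltas:
    - {"translation": [0, 0, -0.06], "turn": [0, 0, 0]}
    - {"translation": [0, 0, -0.07], "turn": [0, 0, 0]}
    - {"translation": [0, 0, -0.07], "turn": [0, 0, 0]}
    - {"translation": [0, 0, 0.5], "turn": [0, 0, 0]}
    - {"translation": [0, 0, 1.2], "turn": [0, 0, 0]}
    - {"translation": [-1, 0, 1.4], "turn": [0, 0, 0]}
    - {"translation": [-2.4, 0, 1.4], "turn": [0, 0, 0]}
    - {"translation": [-3.8, 0, 1.4], "turn": [0, 0, 0]}
    - {"translation": [-5, 0, 1.4], "turn": [0, 0, 0]}
    - {"translation": [-5, 0, 1.4], "turn": [-1.3, 0, 0]}
    - {"translation": [-5, -1, 1], "turn": [-2.6, 0, 0]}
    - {"translation": [-5, -2, 0.3], "turn": [-3.9, 0, 0]}
  gripper: 40

```text
time_s: 14.52
ee_pos: [0.4698, 0.0302, 0.1376]
eef_rot: [1.471, 1.57, 0.099]
force: [0.1, 1.1, -0.0]
grip_width: 0.0396
```

```bash
python3 - <<'E'
from h import *
o,p,r=state(); print(o['time_s'],p,inv(RACK,p[None]),o['force'])
print(move_to(p,r,w(RACK,[[-.215,.027,p[2]]])[0],down(RACK[2]+np.pi/2)))
E
```

```text
14.5167 [0.46983261 0.03019726 0.13757676] [[-0.16908399 -0.01257404]] [ 0.08567764  1.13275714 -0.01309402]
(array([-0.  , -1.2 , -2.11]), array([-14.1,   0. ,  -0. ]))
```

arm_command:
  deltas:
    - {"translation": [0, -0.2, -0.4], "turn": [-1.3, 0, 0]}
    - {"translation": [0, -0.5, -0.8], "turn": [-2.6, 0, 0]}
    - {"translation": [0, -0.8, -1.2], "turn": [-3.9, 0, 0]}
    - {"translation": [0, -1.0, -1.6], "turn": [-5.2, 0, 0]}
    - {"translation": [0, -1.2, -2.0], "turn": [-6.5, 0, 0]}
    - {"translation": [0, -1.2, -2.1], "turn": [-7.8, 0, 0]}
    - {"translation": [0, -1.2, -2.1], "turn": [-9.1, 0, 0]}
    - {"translation": [0, -1.2, -2.1], "turn": [-10.4, 0, 0]}
    - {"translation": [0, -1.2, -2.1], "turn": [-11.7, 0, 0]}
    - {"translation": [0, -1.2, -2.1], "turn": [-13.0, 0, 0]}
    - {"translation": [0, -1.2, -2.1], "turn": [-14, 0, 0]}
    - {"translation": [0, -1.2, -2.1], "turn": [-14, 0, 0]}
  gripper: 12

```text
time_s: 15.52
ee_pos: [0.4306, 0.0765, 0.1375]
eef_rot: [0.846, 1.571, 0.696]
force: [-0.2, 0.3, 0.8]
grip_width: 0.0119
```

```bash
python3 - <<'E'
from ov import *
shot("w8",(-.119,.0265,0))
o,p,r=state()
print(move_to(p,r,w(RACK,[[-.205,.027,.0125]])[0],down(RACK[2]+np.pi/2)))
E
```

```text
15.5167 [0.43059862 0.07645439 0.1375465 ] [[-0.21444943  0.02768768]] 89.5231228529615 [-0.22308358  0.32529885  0.79921895]
(array([ 5.  , -0.02,  0.38]), array([-0.16,  0.  , -0.  ]))
```

View pics/w8.png

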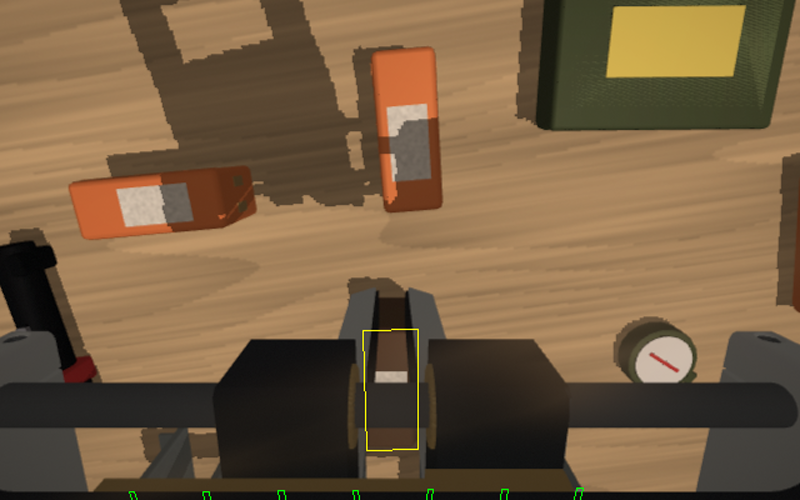

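arm_command:
  deltas:
    - {"translation": [1.0, 0, 0.3], "turn": [-0.16, 0, 0]}
    - {"translation": [2.3, 0, 0.3], "turn": [-0.16, 0, 0]}
    - {"translation": [3.6, 0, 0.3], "turn": [-0.16, 0, 0]}
    - {"translation": [4.6, 0, 0.3], "turn": [-0.16, 0, 0]}
    - {"translation": [5.0, 0, 0.3], "turn": [-0.16, 0, 0]}
    - {"translation": [5.0, 0, 0.3], "turn": [-0.16, 0, 0]}
    - {"translation": [5.0, 0, 0.5], "turn": [-0.16, 0, 0]}
    - {"translation": [5.0, 0, 0.7], "turn": [-0.16, 0, 0]}
    - {"translation": [5.0, 0, 0.9], "turn": [-0.16, 0, 0]}
    - {"translation": [5.0, 0, 1.1], "turn": [-0.16, 0, 0]}
    - {"translation": [5.0, 0, 1.1], "turn": [-0.16, 0, 0]}
    - {"translation": [5.0, 0, 1.1], "turn": [-0.16, 0, 0]}

```text
time_s: 16.57
ee_pos: [0.4582, 0.0722, 0.0128]
eef_rot: [0.234, 1.57, 0.093]
force: [0.6, 0.6, -0.5]
grip_width: 0.0119
```

```bash
python3 - <<'E'
from ov import *
shot("w9",(-.119,.0265,0))
im=optics.camera("side"); cv2.imwrite("pics/s9.png",cv2.resize(im[120:280,250:410],None,fx=3.7,fy=3.7,interpolation=cv2.INTER_CUBIC)[:,:,::-1])
im=optics.camera("top"); cv2.imwrite("pics/t9.png",cv2.resize(im[110:230,250:400],None,fx=4,fy=4,interpolation=cv2.INTER_CUBIC)[:,:,::-1])
E
```

```text
16.5667 [0.45815355 0.07216255 0.01282713] [[-0.18656462  0.02732476]] 90.06951576177372 [ 0.57460825  0.57820725 -0.48024587]
```

View pics/w9.png

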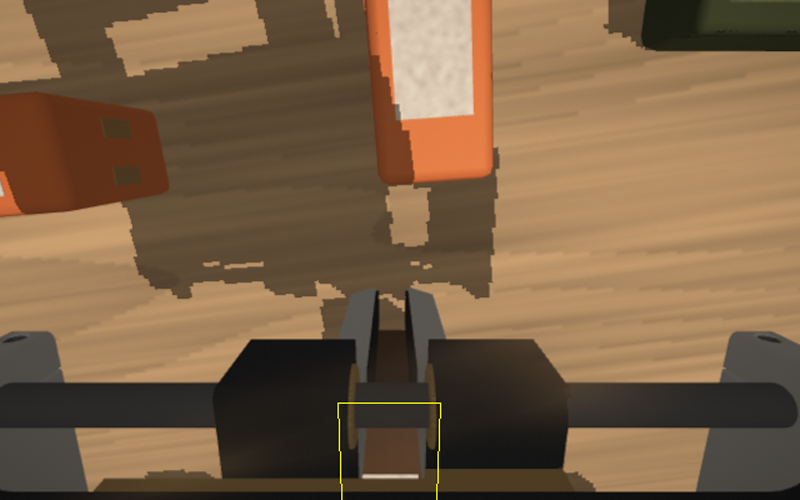

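View pics/s9.png

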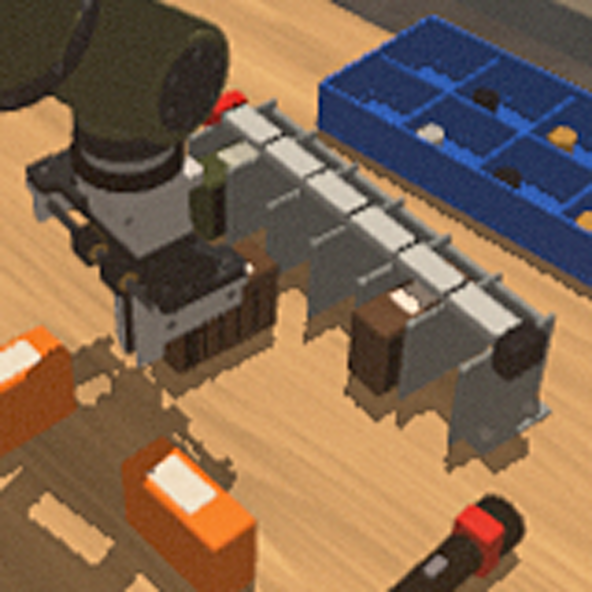

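View pics/t9.png

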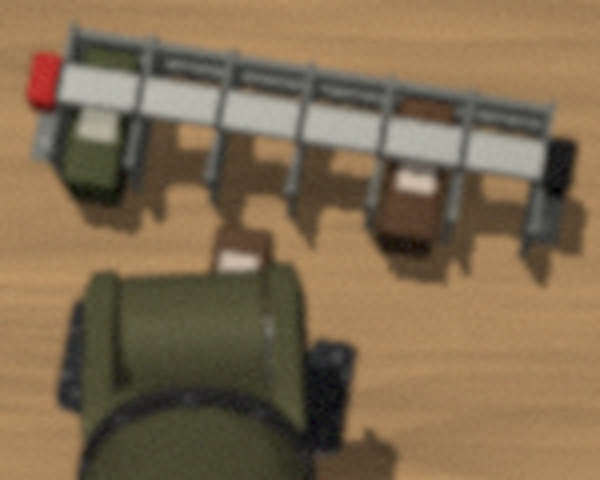

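```bash
python3 - <<'E'
from h import *
from station import optics
k=optics.get_calibration("top"); im=optics.camera("top")[:,:,::-1]; S=10; x0,y0=290,125
b=cv2.resize(im[125:185,290:360],None,fx=S,fy=S,interpolation=cv2.INTER_CUBIC)
RT=np.array([0.6402,0.0156,-0.1364])
def dr(ps,P,col):
    u=((proj(k,w(ps,P))-[x0,y0]+.5)*S-.5).round().astype(int); cv2.polylines(b,[u],True,col,1)
for y in (.054,0): dr(RT,[[-.047,y-.002,.078],[-.047,y+.002,.078],[.037,y+.002,.078],[.037,y-.002,.078]],(0,255,0))
xy=w(RT,[[-.119,.027,0]])[0]
dr([xy[0],xy[1],RT[2]],[[a,b_,.066] for a,b_ in ((.048,.019),(-.048,.019),(-.048,-.019),(.048,-.019))],(0,255,255))
cv2.imwrite("pics/t10.png",b)
E
```

```text
(no output)
```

View pics/t10.png

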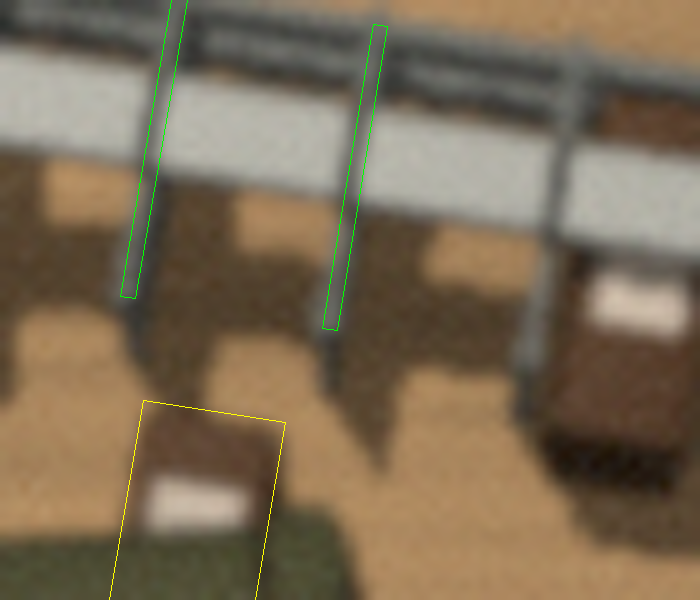

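arm_command:
  deltas:
    - {"translation": [0, 0, 0.2], "turn": [0, 0, 0]}
    - {"translation": [0, 0, 0.4], "turn": [0, 0, 0]}
    - {"translation": [0, 0, 0.6], "turn": [0, 0, 0]}
    - {"translation": [0, 0, 0.8], "turn": [0, 0, 0]}
    - {"translation": [0, 0, 1.0], "turn": [0, 0, 0]}
    - {"translation": [0, 0, 1.2], "turn": [0, 0, 0]}
    - {"translation": [0, 0, 1.4], "turn": [0, 0, 0]}
    - {"translation": [0, 0, 1.6], "turn": [0, 0, 0]}
    - {"translation": [0, 0, 1.8], "turn": [0, 0, 0]}
    - {"translation": [0, 0, 2.0], "turn": [0, 0, 0]}
    - {"translation": [0, 0, 2.1], "turn": [0, 0, 0]}
    - {"translation": [0, 0, 2.1], "turn": [0, 0, 0]}

```text
time_s: 17.77
ee_pos: [0.5104, 0.0648, 0.0125]
eef_rot: [0.074, 1.57, -0.066]
force: [1.0, -1.0, 0.1]
grip_width: 0.0119
```

```bash
cat > tchk.py <<'E'
from h import *
from station import optics
def tchk(name,x,y):
    o,p,r=state(); print(o['time_s'],p,inv(RACK,p[None]),np.degrees(np.arctan2(*r.as_matrix()[[1,0],1])-RACK[2]),o['force'])
    k=optics.get_calibration("top"); im=optics.camera("top")[:,:,::-1]; S=9; x0,y0=285,120
    b=cv2.resize(im[120:185,285:365],None,fx=S,fy=S,interpolation=cv2.INTER_CUBIC)
    RT=np.array([0.6402,0.0156,-0.1364])
    def dr(ps,P,col):
        u=((proj(k,w(ps,P))-[x0,y0]+.5)*S-.5).round().astype(int); cv2.polylines(b,[u],True,col,1)
    xy=w(RT,[[x,y,0]])[0]
    dr([xy[0],xy[1],RT[2]],[[a,b_,.066] for a,b_ in ((.048,.019),(-.048,.019),(-.048,-.019),(.048,-.019))],(0,255,255))
    cv2.imwrite(f"pics/{name}t.png",b)
    im=optics.camera("side"); cv2.imwrite(f"pics/{name}s.png",cv2.resize(im[130:260,270:410],None,fx=4.5,fy=4.5,interpolation=cv2.INTER_CUBIC)[:,:,::-1])
E
python3 -c "
from tchk import *
tchk('p1',-.07,.027)"
```

```text
17.7667 [0.51041731 0.0647854  0.01247665] [[-0.13378282  0.027392  ]] 90.08284345423594 [ 0.97210342 -1.00718994  0.08770644]
```

View pics/p1t.png

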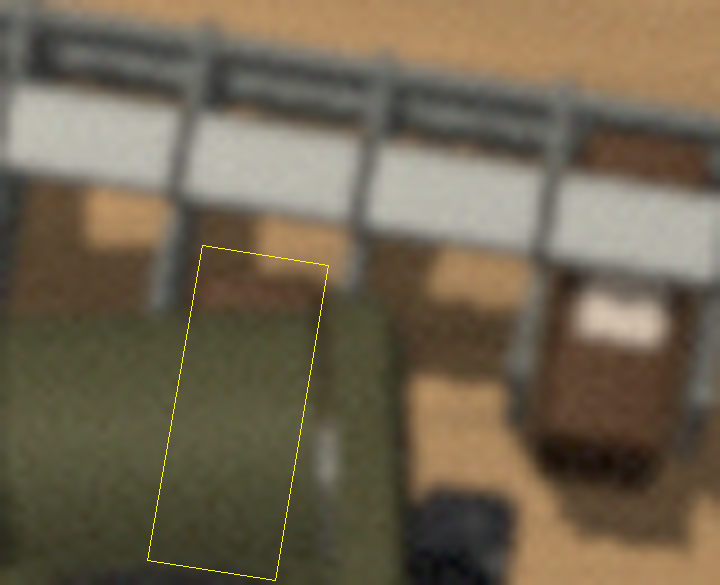

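View pics/p1s.png

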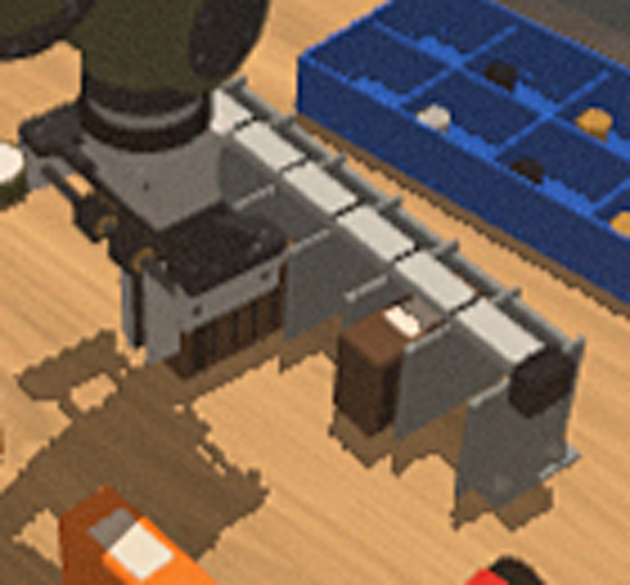

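arm_command:
  deltas:
    - {"translation": [0, 0, 0.2], "turn": [0, 0, 0]}
    - {"translation": [0, 0, 0.4], "turn": [0, 0, 0]}
    - {"translation": [0, 0, 0.6], "turn": [0, 0, 0]}
    - {"translation": [0, 0, 0.8], "turn": [0, 0, 0]}
    - {"translation": [0, 0, 1.0], "turn": [0, 0, 0]}
    - {"translation": [0, 0, 1.2], "turn": [0, 0, 0]}
    - {"translation": [0, 0, 1.4], "turn": [0, 0, 0]}
    - {"translation": [0, 0, 1.6], "turn": [0, 0, 0]}
    - {"translation": [0, 0, 1.8], "turn": [0, 0, 0]}
    - {"translation": [0, 0, 2.0], "turn": [0, 0, 0]}
    - {"translation": [0, 0, 2.2], "turn": [0, 0, 0]}
    - {"translation": [0, 0, 2.3], "turn": [0, 0, 0]}

```text
time_s: 18.87
ee_pos: [0.5673, 0.0568, 0.0125]
eef_rot: [0.28, 1.571, 0.14]
force: [-2.8, 0.5, 1.7]
grip_width: 0.0119
```

```bash
python3 -c "
from tchk import *
tchk('p2',-.018,.027)"
```

```text
18.8667 [0.56733036 0.05677733 0.01249504] [[-0.07630922  0.02749033]] 90.0845923445947 [-2.75082917  0.4822855   1.69450297]
```

View pics/p2s.png

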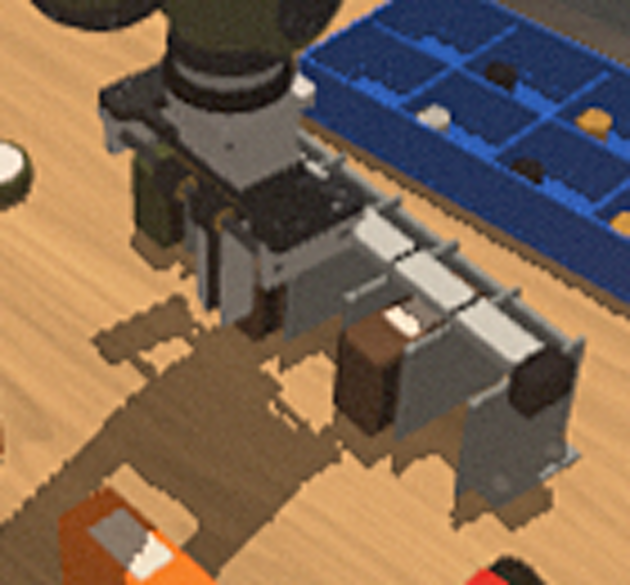

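arm_command:
  deltas:
    - {"translation": [0, 0, 0.1], "turn": [0, 0, 0]}
    - {"translation": [0, 0, 0.2], "turn": [0, 0, 0]}
    - {"translation": [0, 0, 0.25], "turn": [0, 0, 0]}
    - {"translation": [0, 0, 0.25], "turn": [0, 0, 0]}

```text
time_s: 19.3
ee_pos: [0.5732, 0.056, 0.0125]
eef_rot: [0.067, 1.571, -0.073]
force: [-0.5, -0.6, -0.1]
grip_width: 0.0118
```

arm_command:
  deltas:
    - {"translation": [0, 0, 0.06], "turn": [0, 0, 0]}
    - {"translation": [0, 0, 0.1], "turn": [0, 0, 0]}
    - {"translation": [0, 0, 0.1], "turn": [0, 0, 0]}

```text
time_s: 19.55
ee_pos: [0.5744, 0.0558, 0.0125]
eef_rot: [-3.039, 1.568, 3.104]
force: [-9.4, 1.7, 7.3]
grip_width: 0.0121
```

arm_command:
  deltas:
    - {"translation": [0, 0, 0.04], "turn": [0, 0, 0]}
    - {"translation": [0, 0, 0.06], "turn": [0, 0, 0]}
    - {"translation": [0, 0, 0.06], "turn": [0, 0, 0]}

```text
time_s: 19.8
ee_pos: [0.5743, 0.0558, 0.0125]
eef_rot: [-3.036, 1.564, 3.108]
force: [-23.7, 2.5, 16.0]
grip_width: 0.0119
```

arm_command:
  deltas:
    - {"translation": [0, 0, -0.3], "turn": [0, 0, 0]}
    - {"translation": [0, 0, -0.9], "turn": [0, 0, 0]}
    - {"translation": [0, 0, -1.7], "turn": [0, 0, 0]}
    - {"translation": [0, 0, -2.6], "turn": [0, 0, 0]}
    - {"translation": [-0.8, 0, -3.6], "turn": [0, 0, 0]}
    - {"translation": [-1.8, 0, -4.8], "turn": [0, 0, 0]}
    - {"translation": [-3, 0, -5.6], "turn": [0, 0, 0]}
    - {"translation": [-4.2, 0, -6], "turn": [0, 0, 0]}
    - {"translation": [-5, 0, -6], "turn": [0, 0, 0]}
    - {"translation": [-5, 0, -6], "turn": [0, 0, 0]}
    - {"translation": [-5, 0, -6], "turn": [0, 0, 0]}

```text
time_s: 20.72
ee_pos: [0.4289, 0.0764, 0.1384]
eef_rot: [0.22, 1.568, 0.08]
force: [0.4, -0.3, -0.8]
grip_width: 0.0122
```

```bash
python3 -c "
from tchk import *
tchk('p3',-.011,.027)
k=optics.get_calibration('wrist'); cv2.imwrite('pics/p3w.png',optics.camera('wrist')[:,:,::-1])"
```

```text
20.7167 [0.42890267 0.07644046 0.13837357] [[-0.21612646  0.02743471]] 90.09467879974252 [ 0.44507121 -0.31485019 -0.81359266]
```

View pics/p3t.png

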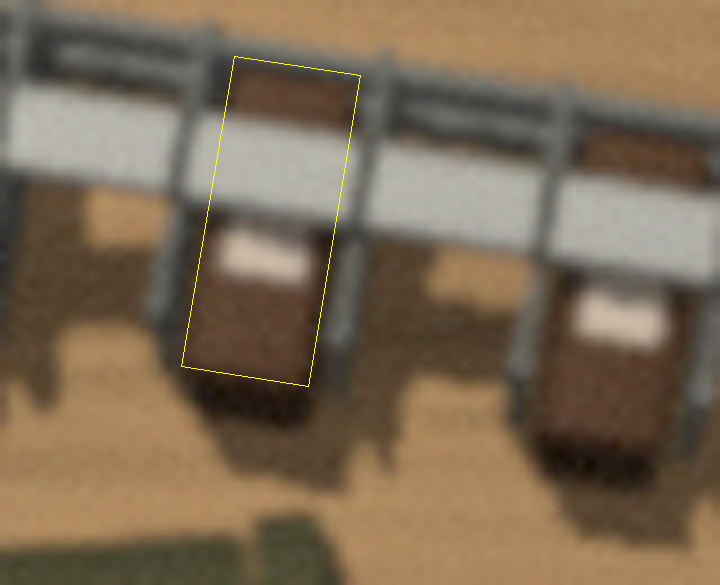

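View pics/p3s.png

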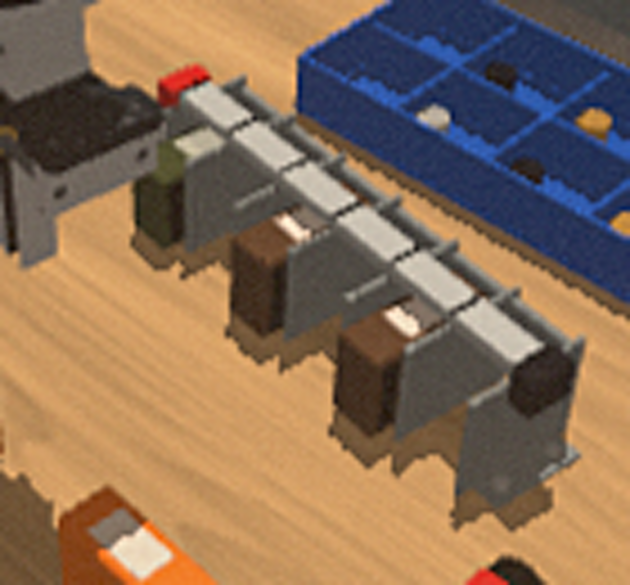

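```bash
python3 - <<'E'
from h import *
from station import ctrl,optics,models
im=optics.camera("top"); a=cv2.imread("pics/top0.png")[:,:,::-1]
for n,(x0,y0,x1,y1) in dict(compass=(212,155,246,190),flash=(398,180,420,245),can=(468,122,514,170),tin=(190,230,262,290),stowed=(340,130,365,180),light=(262,120,288,166),aid=(115,170,192,232)).items():
    g=[cv2.cvtColor(np.ascontiguousarray(i[y0:y1,x0:x1]),cv2.COLOR_RGB2GRAY).astype(np.float32) for i in (a,im)]
    print(n,np.round(cv2.phaseCorrelate(*g),2))
E
```

```text
Traceback (most recent call last):
ValueError: setting an array element with a sequence. The requested array has an inhomogeneous shape after 1 dimensions. The detected shape was (2,) + inhomogeneous part.
```

```bash
python3 - <<'E'
from h import *
from station import ctrl,optics,models
im=optics.camera("top"); a=cv2.imread("pics/top0.png")[:,:,::-1]
for n,(x0,y0,x1,y1) in dict(compass=(212,155,246,190),flash=(398,180,420,245),can=(468,122,514,170),tin=(190,230,262,290),stowed=(340,130,365,180),light=(262,120,288,166),aid=(115,170,192,232)).items():
    g=[cv2.cvtColor(np.ascontiguousarray(i[y0:y1,x0:x1]),cv2.COLOR_RGB2GRAY).astype(np.float32) for i in (a,im)]
    s,c=cv2.phaseCorrelate(*g); print(n,np.round(s,2),round(c,2))
print(ctrl.get_obs()['time_s'],ctrl.get_obs()['force'])
ctrl.hand_in()
E
```

```text
compass [0.05 0.03] 0.95
flash [-0.04 -0.06] 0.96
can [-0.06  0.06] 1.06
tin [-0.06 -0.08] 0.9
stowed [0.39 0.24] 0.86
light [ 0.5  -0.03] 1.0
aid [-0.03  0.01] 0.95
20.9667 [-0.34588614 -0.16056812 -0.03019442]
the job is handed in; nothing more can be done
```

The brown battery pack is in the third slot from the red cap, fully in against the back bar, straight and upright. I handed the job in at about 21 s; it reported no verdict.

**Counting:** the red cap is at the rack's +y end. With the jaws closed, I ran a fingertip along the rail over slots 1, 2 and 3 at about 7–9 N. It stopped 32 mm short of the fourth stretch, measured from the finger's centre.

**Pushing:** I pushed the pack sideways with two spread fingertips to line it up with the slot. I then pushed it in from behind until the force rose to about 24 N and it stopped moving. I never gripped or lifted it.

**Last checks:**
- **Pack:** the top and side pictures show it centred in slot 3 and as deep as the stowed pack.
- **Other things:** compared with the first top picture, each of the seven things had shifted by at most 0.5 pixel (about 1 mm).
- **Robot:** it was clear of everything, with forces near zero.

**What disagreed:**
- **Fingertips:** contact with the rail and the wrist pictures put them about 8 mm behind the reported TCP, not the stated 19 mm ahead of it. I worked with the measured value.
- **Rack position:** the three cameras differed by up to about 5 mm, so I used a combined fit.

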